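Stack the biscuits in the stay-lidded chest

ROBOT

A 7-joint arm with a two-finger parallel gripper is mounted at the origin on a cart in front of the work surface, level with it; the furniture and walls round the work are solid. World frame = base frame: x ahead of the robot, y to its left, z up, the work surface at z = 0. Lengths are in m, angles in degrees, forces in N, time in s.
With the tool pointing down it reaches from about 0.35 to 0.775 m from the base axis. Payload 3.1 kg.
Tool frame: the origin (TCP) lies midway between the tips of the shut fingers; the grasp point (between the pads) lies 19 mm behind it (robot.hold_point_z is the distance from the TCP to the grasp point, in m); z points along the fingers, x is the direction in which the jaws open and shut, and the axes are right-handed (so a half turn about z gives the same grasp; the last joint's range is limited). The gripper opens to 85 mm and grips with 20 to 120 N. Pads are 22 mm wide; open, the fingers measure 114 mm over their backs; the gripper's body (76 mm by 85 mm) begins 54 mm behind the grasp point. The pads swing forward as they close: fully open they stand 13 mm farther back than shut.
Start: joints at [-71.774, 17.813, 0.802, 86.603, -0.252, 75.585, -1.558], TCP at [0.194, 0.515, 0.231] pointing down, gripper open.
Joint ranges: [-154.91, 154.91], [-16.99, 109.72], [-72.82, 74.43], [7.12, 147.25], [-82.49, 262.49], [11.32, 116.49], [-174.64, 174.64]. Speed limits (degrees/s): [159.86, 159.86, 180, 180, 180, 180, 180].

INTERFACE

Orientations are given as a 3x3 rotation matrix whose columns are the frame's x, y, z axes.
In Python, from rig import telemetry, eyes, ticket, robot gives the robot as it stands. The module is installed in compiled form; this text tells all that it offers.
- The arm moves only by the tool drive_tool, never from a script. Its argument "deltas" is a list that holds one entry, the list of rows, each a list of 4 numbers: the shift along the tool's x, y, z scaled (see below), then the turn about the tool's z scaled (see below). A call has exactly 5 rows; each row shifts and turns the commanded pose from where the row before left it, along the tool's axes as they then stand; what a row does not reach is not made up. The controller multiplies each number of a shift by 0.025 m and each number of a turn by 0.1 rad. A row lasts 1/12 s, in which the tool goes at most 41.7 mm and 7.16 degrees, less where a joint would pass 70% of its speed; a pose out of reach is approached as far as the arm can. A call with a number of a shift or a turn outside -1 to 1 is refused whole. A call with a gripper value outside its range is refused whole. "fingers" is the closure in counts, from 0 (fully open) to 255 (shut), set as the call begins (left out, the last holds). The fingers move at their own pace and stop on an object; the grip force is fixed at half the most. Time passes only in rows, so rows that do not move let the fingers close, or fill a call up. It gives the time, the measured TCP pose, the force and the opening at its end, in the units of the state.
- telemetry.state(): the state, without advancing time (a new reading comes with each control period).
- eyes.camera(name): name is "scene" or "top"; returns the picture (420x560x3 uint8, blue, green, red); there is no depth.
- eyes.get_calibration(name): a dict with "intrinsics" (3x3 intrinsics, pixels), "camera_from_world" (4x4, takes a point from world to camera coordinates). Camera axes: x right, y down, z forward; pixel columns grow to the right and rows downward; lengths in m; the calibration is good to about 2 mm. A picture is of the moment at which its call begins. get_calibration takes no time and is no camera call.
- ticket.close_job(): hands the job in, once; it reports no verdict.
Trained networks look in the newest picture that a camera, given by its name, has taken for a name from the list of things; names that differ only in an ending like _2 or _b are one class to them, and where a whole thing is asked for, a point or a joint stands for the part that bears it (a point fixed in the world has none). Each returns a list of dicts, best first, with "p" (0 to 1); they miss things now and then, are a little off and sometimes report something else, mostly with a low value. They report only what shows in the picture. A call takes as long as a camera call. They do not tell look-alikes from the thing itself.
- eyes.spot_in(camera, target): "box" ([left, top, width, height] in pixels, round what is visible of it).
The state is a dict: "clock": time; "joint_pos": joint angles; "qd": joint speeds; "effort": joint torques, N m; "ee_pos": TCP position; "orientation": TCP orientation; "contact_force": force on the tool from outside, world axes, zero at the start; "ft_torque": the same for the moment, N m; "opening": finger opening in m.
Only numpy, scipy, OpenCV 4.12 (cv2) and the standard library are available. Lean on these libraries where they do the work, as an engineer would, in place of code of your own. Each camera call takes 0.05 s, during which the arm holds its last target.

TASK

Raise the lid of the biscuit chest and push the knee of its folding stay forward past straight, against its stop, so that the locked stay holds the lid up with your hand off it. With the lid locked up, lay the pale biscuit round flat in the middle of the plate in the chest and then the dark round centred on top of it, then break the knee of the stay backward and lower the lid gently until it is fully shut, without letting it fall. Leave the pitcher, cup, tamper and jar standing where they are.

Things in the scene. Friction and masses are not known exactly. Their poses are not given: they have to be found in the camera images.
- chest_center (a point): Dark wooden biscuit chest, fixed to the worktop: 160 mm deep (its x) x 220 mm wide (its y) x 65 mm high, walls and floor 8 mm, open at the top under its lid. The point is the centre of its underside. Its x axis points from its front (the side with the lid's handle, toward the robot) to its rear (hinge side), y to its left, z up; it may be turned about z.
- plate_center (a point): Centre of the top of a white round plate fixed on the chest's floor, in the middle of the chest: its flat centre is 68 mm across, its rim 92 mm across, its top 16 mm above the worktop; axes as the chest.
- lid_hinge (a point): Middle of the lid's hinge line, at the chest's rear top edge, 80 mm behind the chest's centre and 65 mm above the worktop; the line runs along the chest's y; axes as the chest. A black desk lamp stands behind the chest; its head hangs near x 0.74, y 0.26, z 0.25 m.
- lid (a joint): Lid angle, rad: 0 shut, grows as it opens upward and back; the straight stay stops it at 1.47 (84 degrees). The wooden lid is 12 mm thick, 224 mm wide and 0.5 kg. The hinge is slightly stiff: let go above about 1.25 the lid stays up by itself; at lower angles it falls shut.
- lid_handle (a point): Middle of the lid's brass bar handle: a round bar 12 mm thick and 110 mm long, parallel to the hinge, on a post at each end, with 35 mm clear between bar and lid edge. It lies in the lid's plane, 207 mm from the hinge line and 6 mm above the hinge (lid shut: 71 mm above the worktop), and runs on an arc about lid_hinge. Axes turn with the lid, y along the bar.
- stay_knob (a point): Middle of a black knob at the knee of the folding stay on the chest's left (+y) side: 16 mm thick, 55 mm long, its axis along the chest's y, sticking out 37 mm outside the flat brass links. It runs on an arc of 85 mm radius about stay_pivot, 50 mm above the worktop when folded, 110 locked. Pulling it to the chest's front and up straightens the stay and lifts the lid; pushing it back breaks it.
- stay_pivot (a point): Lower pivot of the stay on the chest's left side, shifted sideways to the same distance from the chest's centre plane as stay_knob: 30 mm in front of the chest's centre and 35 mm above the worktop. Axes as the chest. Seen from it the knob stands at 0.18 rad above the chest's x axis when folded, 0.79 with the lid at 1.41, 0.96 when straight and 1.04 at the stop.
- stay_knee (a joint): Knee angle of the stay, rad: 0 folded (lid shut), 2.79 links straight in line, 2.97 at its stop, past straight. Above 2.82 the stay is locked: it carries the lid until the knee is pushed back below 2.79. With the lid at 1.40 the knee reads about 2.3. The knee has a little friction; 1 to 3 N at the knob move it.
- pale_round_center (a point): Centre of the pale (sand-coloured) biscuit round, a rigid disc 62 mm across and 18 mm thick, about 60 g, lying flat on the worktop at first; z along its axis.
- dark_round_center (a point): Centre of the dark brown biscuit round, the same size: 62 mm across, 18 mm thick, about 60 g, lying flat on the worktop at first; z along its axis.
- milk_pitcher: Bystander: steel milk pitcher, 66 x 91 x 98 mm high with handle; origin at the middle of its underside, long side along its y.
- espresso_cup: Bystander: green-grey espresso cup, 63 x 88 x 49 mm high with handle; origin at the middle of its underside, long side along its y.
- tamper: Bystander: tamper with wooden handle, 58 mm across, 83 mm high, standing; origin at the middle of its underside.
- sugar_jar: Bystander: glass sugar jar with grey cap, 59 mm across, 95 mm high; origin at the middle of its underside.
Things that resemble listed ones, but are neither listed nor needed, are in the scene too. Leave any orange or pink look-alike of the part that bears dark_round_center alone.

How it is judged (in metres and radians):
On the way, in this order (a step that is already met when the one before it is completed fails the run):
1. the lid is up and the stay locked past straight, with the robot touching neither (value of joint lid above 1.4 rad and value of joint stay_knee above 2.82 rad and contact force between the fingers and lid below 0.2 N and contact force between the fingers and stay_lower below 0.2 N), for 0.3 s.
2. the pale round lies flat in the middle of the plate, released, the stay still locked (horizontal distance between pale_round_center and plate_center below 0.012 m and z of pale_round_center in the frame of plate_center between 0.005 and 0.013 m and angle between pale_round_center's own z axis and vertical below 0.12 rad and contact force between the fingers and pale_round below 0.2 N and value of joint lid above 1.4 rad and value of joint stay_knee above 2.82 rad), for 0.2 s.
3. the dark round lies centred on the pale one, released, the stay still locked (horizontal distance between pale_round_center and plate_center below 0.012 m and z of pale_round_center in the frame of plate_center between 0.005 and 0.013 m and angle between each of pale_round_center, dark_round_center's own z axis and vertical below 0.12 rad and horizontal distance between dark_round_center and pale_round_center below 0.012 m and horizontal distance between dark_round_center and plate_center below 0.015 m and z of dark_round_center in the frame of plate_center between 0.022 and 0.032 m and contact force between the fingers and dark_round below 0.2 N and value of joint lid above 1.4 rad and value of joint stay_knee above 2.82 rad), for 0.2 s.
At the end, for the whole second after the job is handed in: The lid is shut (within 0.04 rad); in the chest the pale round lies flat within 12 mm of the plate's centre, the dark round flat on top of it within 12 mm of the pale round's centre and 15 mm of the plate's, both at rest (horizontal distance between pale_round_center and plate_center below 0.012 m and z of pale_round_center in the frame of plate_center between 0.005 and 0.013 m and angle between each of pale_round_center, dark_round_center's own z axis and vertical below 0.12 rad and horizontal distance between dark_round_center and pale_round_center below 0.012 m and horizontal distance between dark_round_center and plate_center below 0.015 m and z of dark_round_center in the frame of plate_center between 0.022 and 0.032 m and value of joint lid below 0.04 rad and linear speed of each of pale_round, dark_round below 0.02 m/s); the robot touches nothing.
It fails at once if the lid falls or is slammed (closing faster than 3.5 rad/s below 1.2 rad) (value of joint lid below 1.2 rad and velocity of joint lid below -3.5 rad/s).
It fails at once if the milk pitcher is moved more than 30 mm or tipped (distance of milk_pitcher from where it was at the start of the episode above 0.03 m or angle between milk_pitcher's own z axis and vertical above 0.35 rad).
It fails at once if the espresso cup is moved more than 30 mm or tipped (distance of espresso_cup from where it was at the start of the episode above 0.03 m or angle between espresso_cup's own z axis and vertical above 0.35 rad).
It fails at once if the tamper is moved more than 30 mm or tipped (distance of tamper from where it was at the start of the episode above 0.03 m or angle between tamper's own z axis and vertical above 0.35 rad).
It fails at once if the sugar jar is moved more than 30 mm or tipped (distance of sugar_jar from where it was at the start of the episode above 0.03 m or angle between sugar_jar's own z axis and vertical above 0.35 rad).
It also fails if it takes over 72 s, if anything falls off the work surface, if the arm or the gripper's body presses on something with over 40 N, if the wrist force passes 120 N, or if a joint passes its speed limit or range.

## Working session

There is one attempt and no reset: what is moved stays moved. The work goes in short steps, Python scripts to look and compute and a tool call to move; the robot and the scene stay as the last step left them, time stands still between calls to the robot, and variables do not carry over. Pictures are saved under pics/ and viewed, and the job is handed in when it is done.

Besides the shell and the picture viewer there is one more tool, called in YAML: its name, and indented under it one key for each argument. drive_tool: Moves the arm, as the interface text tells. Its arguments: {"type":"object","properties":{"deltas":{"type":"array","items":{"type":"array","items":{"type":"array","items":{"type":"number"}}}},"fingers":{"type":"number"}},"required":["deltas"]}

```bash
mkdir -p pics
python3 - <<'E'
from rig import telemetry, eyes, robot
import cv2,numpy as np
s=telemetry.state();print({k:np.round(v,3).tolist() for k,v in s.items()}, robot.hold_point_z)
for n in("scene","top"):
    cv2.imwrite(f"pics/{n}0.png",eyes.camera(n))
    c=eyes.get_calibration(n);print(n,np.round(c["intrinsics"],1).tolist(),np.round(c["camera_from_world"],4).tolist())
E
```

```text
{'clock': 0.0, 'joint_pos': [-71.775, 17.86, 0.801, 86.693, -0.253, 75.585, -1.56], 'qd': [-0.0, 0.053, 0.011, -0.051, 0.173, 0.138, 0.1], 'effort': [-0.001, -37.991, 0.146, -23.059, 0.012, 0.013, 0.0], 'ee_pos': [0.193, 0.514, 0.23], 'orientation': [[0.352, 0.936, -0.001], [0.936, -0.352, -0.002], [-0.002, 0.0, -1.0]], 'contact_force': [-0.271, -0.547, -0.073], 'ft_torque': [0.022, 0.027, 0.019], 'opening': 0.085} 0.0187
scene [[434.2, 0.0, 276.0], [0.0, 434.2, 213.6], [0.0, 0.0, 1.0]] [[0.9115, -0.411, 0.0168, -0.4741], [-0.2882, -0.6671, -0.687, 0.2219], [0.2936, 0.6213, -0.7265, 1.0382], [0.0, 0.0, 0.0, 1.0]]
top [[460.3, 0.0, 279.9], [0.0, 460.3, 212.2], [0.0, 0.0, 1.0]] [[-0.3202, -0.9473, -0.0022, 0.1972], [-0.9263, 0.3136, -0.2091, 0.4831], [0.1988, -0.0649, -0.9779, 1.4357], [0.0, 0.0, 0.0, 1.0]]
```

View pics/scene0.png

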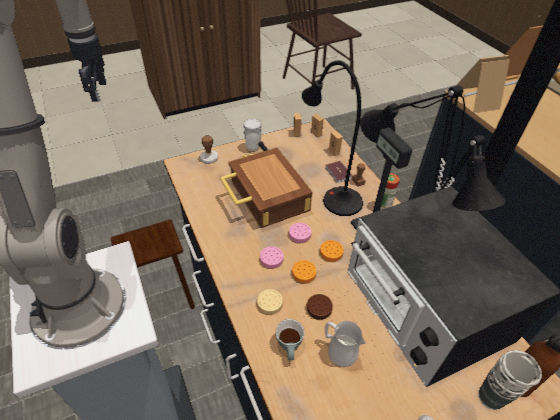

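View pics/top0.png

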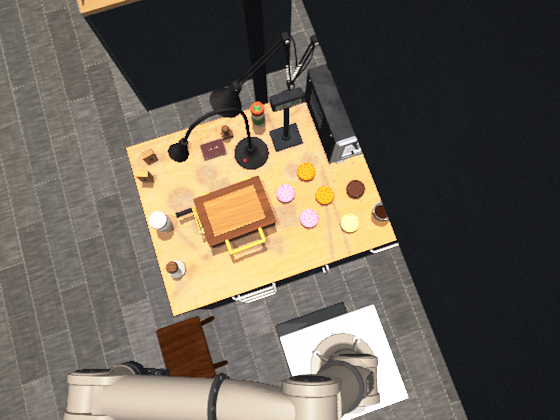

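Run:
```python
from rig import telemetry, eyes, robot
for n in("scene","top"):
    eyes.camera(n)
    for t in ["pale_round_center","dark_round_center","lid_handle","stay_knob","chest_center","lid","milk_pitcher","espresso_cup","tamper","sugar_jar"]:
        try: print(n,t,[(round(d["p"],2),[round(float(x)) for x in d["box"]]) for d in eyes.spot_in(n,t)][:4])
        except Exception as e: print(n,t,e)
print(telemetry.state()["clock"])
```

```text
scene pale_round_center [(0.87, [256, 287, 24, 26]), (0.15, [244, 142, 25, 16])]
scene dark_round_center [(0.94, [294, 258, 20, 28]), (0.9, [322, 237, 22, 26]), (0.88, [289, 221, 21, 22]), (0.67, [257, 247, 29, 24])]
scene lid_handle [(0.61, [222, 146, 91, 71])]
scene stay_knob [(0.43, [246, 141, 22, 16])]
scene chest_center [(0.86, [218, 142, 89, 84]), (0.36, [273, 320, 29, 40])]
scene lid [(0.85, [220, 149, 91, 61])]
scene milk_pitcher [(0.72, [219, 142, 95, 84]), (0.68, [326, 320, 39, 48])]
scene espresso_cup []
scene tamper [(0.61, [200, 134, 21, 30]), (0.61, [221, 148, 93, 66])]
scene sugar_jar [(0.98, [243, 117, 19, 34]), (0.41, [220, 142, 95, 81])]
top pale_round_center [(0.71, [192, 179, 82, 77]), (0.52, [342, 214, 16, 19])]
top dark_round_center [(0.86, [302, 208, 17, 18]), (0.83, [276, 186, 23, 19]), (0.8, [347, 178, 19, 22]), (0.73, [295, 160, 18, 23])]
top lid_handle [(0.64, [192, 177, 82, 78])]
top stay_knob [(0.62, [173, 207, 29, 25]), (0.24, [339, 214, 20, 20])]
top chest_center [(0.97, [174, 178, 99, 73])]
top lid [(0.72, [193, 176, 82, 79]), (0.53, [149, 213, 25, 18])]
top milk_pitcher []
top espresso_cup [(0.51, [370, 201, 19, 18])]
top tamper [(0.81, [165, 259, 22, 19])]
top sugar_jar [(0.74, [148, 212, 26, 19]), (0.16, [341, 214, 18, 21])]
1.2
```

The scene view shows the chest near (270,185), its brass handle at (238,188), the knob near (263,147), the pale round at (270,301) and the dark round at (320,306), with pink and orange decoys between them. The top view shows the knob at about (184,212), the pale round at (350,223) and the dark one at (355,189). I'll enlarge both for detail.

Run:
```python
import cv2
a=cv2.imread("pics/top0.png")[165:265,160:290];cv2.imwrite("pics/top0c.png",cv2.resize(a,None,fx=6,fy=6,interpolation=cv2.INTER_CUBIC))
a=cv2.imread("pics/scene0.png")[130:230,210:320];cv2.imwrite("pics/scene0c.png",cv2.resize(a,None,fx=6,fy=6,interpolation=cv2.INTER_CUBIC))
a=cv2.imread("pics/scene0.png")[280:370,240:370];cv2.imwrite("pics/scene0d.png",cv2.resize(a,None,fx=6,fy=6,interpolation=cv2.INTER_CUBIC))
a=cv2.imread("pics/top0.png")[150:250,330:400];cv2.imwrite("pics/top0d.png",cv2.resize(a,None,fx=6,fy=6,interpolation=cv2.INTER_CUBIC))
```

```text
(no output)
```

View pics/top0c.png

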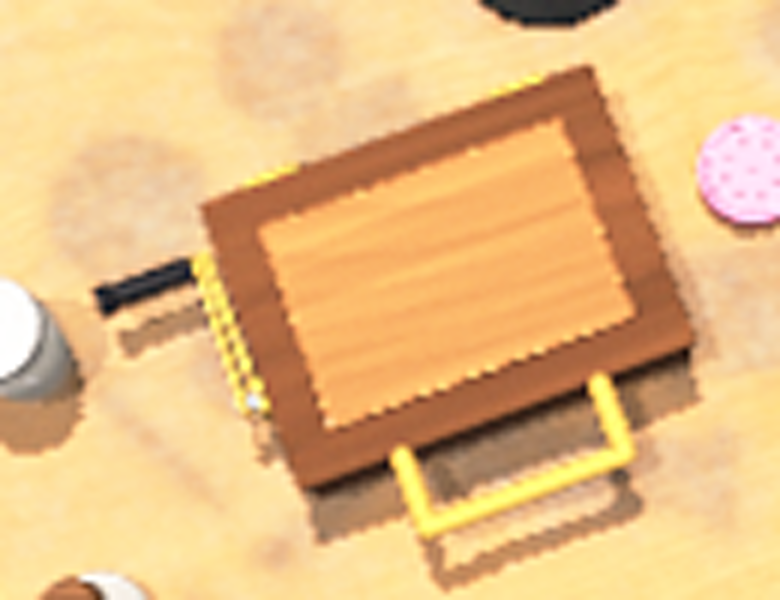

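View pics/scene0c.png

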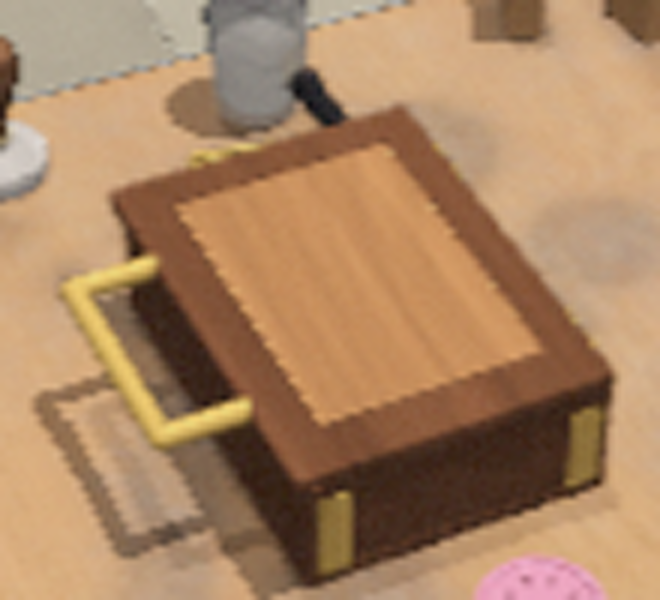

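View pics/scene0d.png

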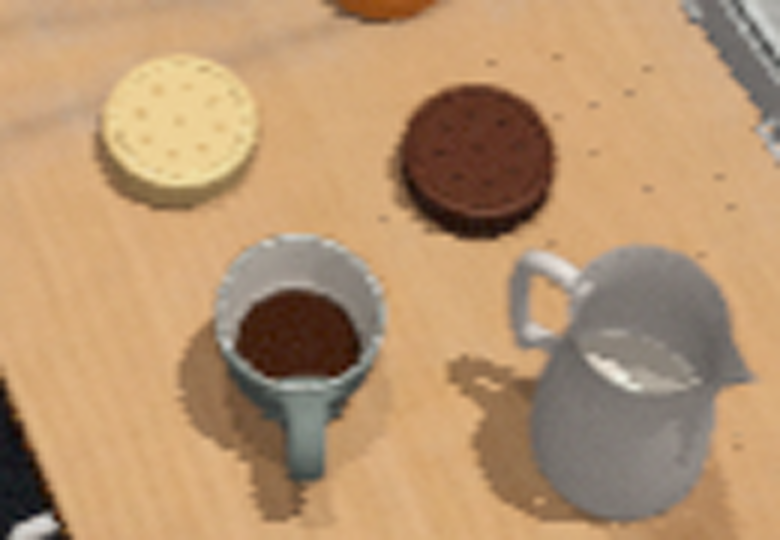

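View pics/top0d.png

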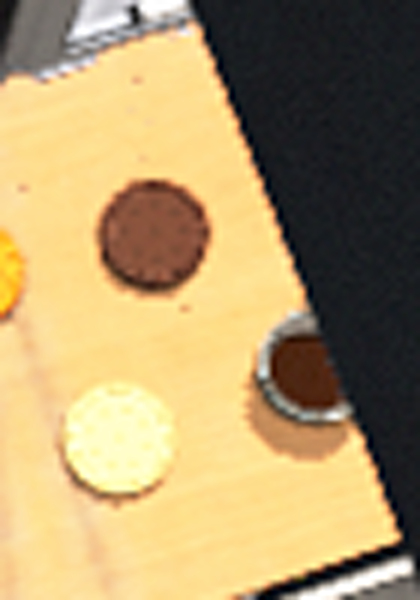

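```bash
cat > h.py <<'E'
import numpy as np
from scipy.optimize import least_squares
K={'scene':([[434.2,0,276.0],[0,434.2,213.6],[0,0,1]],[[0.9115,-0.411,0.0168,-0.4741],[-0.2882,-0.6671,-0.687,0.2219],[0.2936,0.6213,-0.7265,1.0382]]),
'top':([[460.3,0,279.9],[0,460.3,212.2],[0,0,1]],[[-0.3202,-0.9473,-0.0022,0.1972],[-0.9263,0.3136,-0.2091,0.4831],[0.1988,-0.0649,-0.9779,1.4357]])}
def proj(n,P):
    k,c=map(np.array,K[n]);P=np.atleast_2d(P);q=(P@c[:,:3].T+c[:,3])@k.T
    return q[:,:2]/q[:,2:]
def back(n,uv,z):
    k,c=map(np.array,K[n]);R=c[:,:3];o=-R.T@c[:,3];d=R.T@np.linalg.solve(k,[*uv,1]);return o+d*(z-o[2])/d[2]
def un(p,off): return (np.array(p,float)+.5)/6-.5+np.array(off)
E
cat > fit.py <<'E'
from h import *
T=(160,165);S=(210,130)
loc=[(80,112,.077),(80,-112,.077),(-86,112,.077),(-86,-112,.077),(-127,55,.071),(-127,-55,.071)]
top=[(203,205),(590,67),(308,486),(692,338),(428,523),(627,450)]
sc=[(402,107),(610,372),(115,195),(302,485),(70,290),(160,440)]
L=np.array([(a/1000,b/1000,c) for a,b,c in loc])
def world(p,L):
    c,s=np.cos(p[2]),np.sin(p[2]);return np.c_[p[0]+c*L[:,0]-s*L[:,1],p[1]+s*L[:,0]+c*L[:,1],L[:,2]]
def res(p,per=False):
    W=world(p,L);r=np.r_[proj('top',W)-[un(q,T) for q in top],proj('scene',W)-[un(q,S) for q in sc]]
    return r if per else r.ravel()
f=least_squares(res,[.6,.3,0],loss='soft_l1');print(f.x,np.degrees(f.x[2]));print(res(f.x,True).round(2))
p=f.x;c,s=np.cos(p[2]),np.sin(p[2])
for n,uv in [('knobtop in',un((190,270),T)),('knobtop out',un((103,301),T))]:
    w=back('top',uv,.05)[:2]-p[:2];print(n,c*w[0]+s*w[1],-s*w[0]+c*w[1])
for n,off,q in [('scene',(240,280),dict(pale=(178,121),dark=(477,158))),('top',(330,150),dict(pale=(119,437),dark=(155,234)))]:
    for k,v in q.items(): print(n,k,back(n,un(v,off),.018).round(4))
# obstacles
for k,uv in dict(tamper=(176,269),jar=(160,221),lampbase=(251,153)).items(): print(k,back('top',uv,.08 if k!='lampbase' else 0).round(3))
print('cup',back('scene',(290,345),0.0),'pitcher',back('scene',(344,355),0.0),'jar base',back('scene',(253,148),0.))
W=world(p,np.array([(80/1000,0,.065),(-.03,0,.035),(.0536,.14,.05)]));print(W)
E
python3 fit.py
```

```text
[0.5737604  0.16868671 0.0398719 ] 2.2844917577512653
[[-1.03 -0.75]
 [ 0.16 -1.88]
 [-1.51  0.59]
 [ 1.46  0.05]
 [ 0.28  0.36]
 [ 0.03  0.06]
 [ 0.17 -0.57]
 [ 1.43  0.29]
 [-1.7  -0.47]
 [-1.14  0.01]
 [ 0.2   0.74]
 [ 0.12  0.14]]
knobtop in 0.052847887160862056 0.13036549809790407
knobtop out 0.05342672198171003 0.17959786845832354
scene pale [ 0.4222 -0.1773  0.018 ]
scene dark [ 0.5236 -0.2402  0.018 ]
top pale [ 0.4218 -0.1757  0.018 ]
top dark [ 0.5231 -0.2349  0.018 ]
tamper [0.448 0.395 0.08 ]
jar [0.609 0.401 0.08 ]
lampbase [0.76  0.056 0.   ]
cup [ 0.42220389 -0.29404322  0.        ] pitcher [ 0.52187094 -0.3639767   0.        ] jar base [0.61496325 0.39919787 0.        ]
[[0.65369682 0.17187561 0.065     ]
 [0.54378424 0.16749087 0.035     ]
 [0.62173721 0.31071201 0.05      ]]
```

drive_tool:
  deltas:
    - [[0,0,0.6,1],[0,0,0.6,1],[0,0,0.6,1],[0,0,0.6,1],[0,0,0.6,1]]
  fingers: 90

```text
clock: 1.62
ee_pos: [0.1936, 0.5149, 0.1557]
orientation: [[0.761, 0.649, 0.0], [0.649, -0.761, 0.0], [0.0, -0.0, -1.0]]
contact_force: [0.0, -0.3, -1.0]
opening: 0.0552
```

drive_tool:
  deltas:
    - [[0,0,0,1],[0,0,0,1],[0,0,0,1],[0,0,0,1],[0,0,0,1]]

```text
clock: 2.03
ee_pos: [0.1936, 0.5148, 0.1563]
orientation: [[0.979, 0.205, -0.0], [0.205, -0.979, -0.0], [-0.0, 0.0, -1.0]]
contact_force: [0.8, -0.3, 0.5]
opening: 0.0552
```

drive_tool:
  deltas:
    - [[0,0,0,1],[0,0,0,0.71],[1,0.4,0,0],[1,0.4,0,0],[1,0.4,0,0]]

```text
clock: 2.45
ee_pos: [0.27, 0.4879, 0.1564]
orientation: [[0.999, 0.042, 0.0], [0.042, -0.999, 0.0], [0.0, -0.0, -1.0]]
contact_force: [0.1, 0.7, -0.7]
opening: 0.0553
```

drive_tool:
  deltas:
    - [[0.98,0.48,0,0],[0.98,0.48,0,0],[0.98,0.48,0,0],[0.98,0.48,0,0],[0.98,0.48,0,0]]

```text
clock: 2.87
ee_pos: [0.3957, 0.4323, 0.1564]
orientation: [[0.999, 0.04, 0.0], [0.04, -0.999, 0.0], [0.0, -0.0, -1.0]]
contact_force: [-0.2, -0.4, 0.4]
opening: 0.0554
```

drive_tool:
  deltas:
    - [[0.98,0.48,0,0],[0.98,0.48,0,0],[0.98,0.48,0,0],[0.98,0.48,0,0],[0.98,0.48,0,0]]

```text
clock: 3.28
ee_pos: [0.5205, 0.3772, 0.1563]
orientation: [[0.999, 0.04, -0.0], [0.04, -0.999, 0.0], [-0.0, -0.0, -1.0]]
contact_force: [0.2, 0.3, 0.4]
opening: 0.0552
```

drive_tool:
  deltas:
    - [[0.98,0.48,0,0],[0.98,0.48,0,0],[0.98,0.48,0,0],[0.98,0.48,0,0],[0,0,0,0]]

```text
clock: 3.7
ee_pos: [0.6251, 0.3269, 0.1555]
orientation: [[0.999, 0.032, 0.005], [0.032, -0.999, -0.006], [0.005, 0.006, -1.0]]
contact_force: [0.1, -1.9, -0.0]
opening: 0.0553
```

Run:
```python
from rig import telemetry, eyes
import cv2
a=[cv2.resize(eyes.camera("top")[165:265,120:260],None,fx=5,fy=5,interpolation=2)[:, :],cv2.resize(eyes.camera("scene")[60:230,180:340],None,fx=5,fy=5,interpolation=2)]
cv2.imwrite("pics/t1.png",a[0]);cv2.imwrite("pics/s1.png",a[1][:600])
print(telemetry.state()["ee_pos"])
```

```text
[0.62026384 0.33204701 0.15562304]
```

View pics/t1.png

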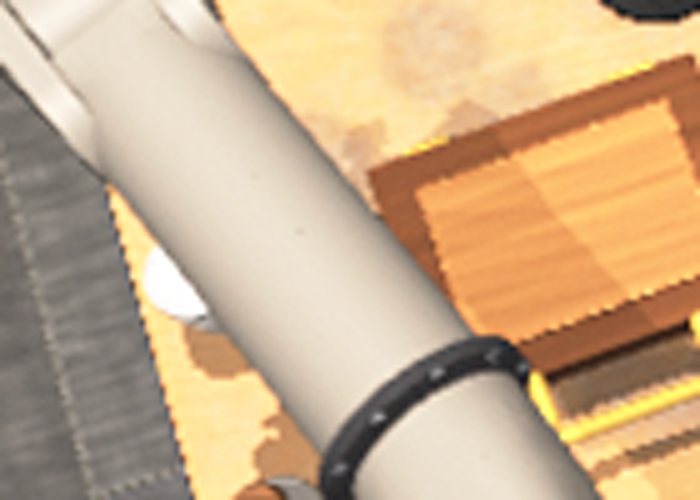

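View pics/s1.png

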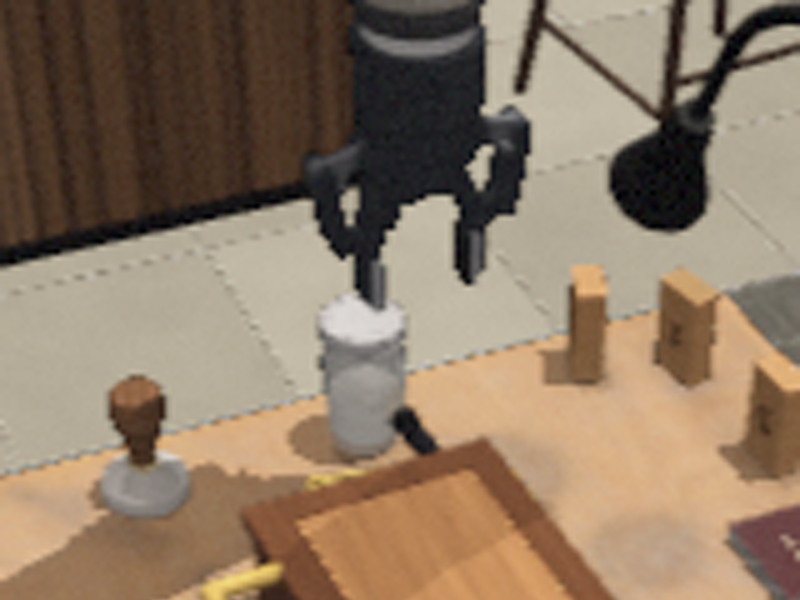

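drive_tool:
  deltas:
    - [[0,-0.14,0.8,0],[0,-0.14,0.8,0],[0,0,0.8,0],[0,0,0.6,0],[0,0,0,0]]

```text
clock: 4.22
ee_pos: [0.6142, 0.3417, 0.0768]
orientation: [[0.999, 0.043, -0.009], [0.043, -0.999, -0.002], [-0.009, 0.002, -1.0]]
contact_force: [-0.0, -1.0, 0.2]
opening: 0.0553
```

Run:
```python
from rig import telemetry, eyes
import cv2
cv2.imwrite("pics/s2.png",cv2.resize(eyes.camera("scene")[80:230,190:340],None,fx=4,fy=4,interpolation=2))
s=telemetry.state();print(s["ee_pos"],s["contact_force"])
import sys;sys.argv=['']
from h import *
p=[.5738,.1687,.0399];c,q=np.cos(p[2]),np.sin(p[2])
for px in [(195,258),(215,258),(240,410),(268,400),(250,330),(103,301),(190,270)]:
    for z in(.04,.05,.07):
        w=back('top',un(px,(160,165)),z)[:2]-p[:2];print(px,z,round(c*w[0]+q*w[1],3),round(-q*w[0]+c*w[1],3))
```

```text
[0.61573161 0.34190039 0.07910744] [-0.47046229  0.44326421 -0.40193293]
(195, 258) 0.04 0.061 0.127
(195, 258) 0.05 0.058 0.126
(195, 258) 0.07 0.053 0.124
(215, 258) 0.04 0.057 0.117
(215, 258) 0.05 0.054 0.116
(215, 258) 0.07 0.049 0.114
(240, 410) 0.04 -0.027 0.131
(240, 410) 0.05 -0.029 0.13
(240, 410) 0.07 -0.034 0.128
(268, 400) 0.04 -0.027 0.115
(268, 400) 0.05 -0.03 0.114
(268, 400) 0.07 -0.034 0.112
(250, 330) 0.04 0.012 0.112
(250, 330) 0.05 0.01 0.111
(250, 330) 0.07 0.005 0.109
(103, 301) 0.04 0.056 0.181
(103, 301) 0.05 0.053 0.18
(103, 301) 0.07 0.048 0.177
(190, 270) 0.04 0.056 0.131
(190, 270) 0.05 0.053 0.13
(190, 270) 0.07 0.047 0.128
```

View pics/s2.png

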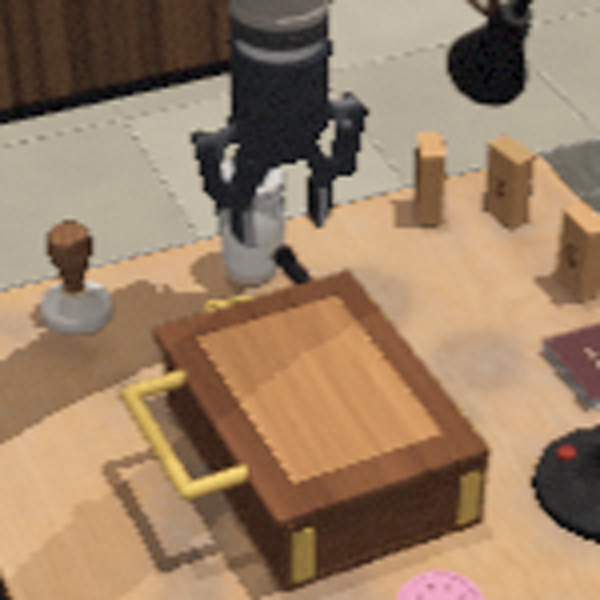

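drive_tool:
  deltas:
    - [[0,0,0,0],[0,0,0,0],[0,0,0,0],[0,0,0,0],[0,0,0,0]]

```text
clock: 4.68
ee_pos: [0.6194, 0.3409, 0.0824]
orientation: [[0.999, 0.04, 0.001], [0.04, -0.999, 0.001], [0.002, -0.001, -1.0]]
contact_force: [0.3, -0.3, 0.1]
opening: 0.055
```

Run:
```python
from rig import telemetry
import numpy as np
s=telemetry.state();print({k:np.round(v,3).tolist() for k,v in s.items()})
```

```text
{'clock': 4.683, 'joint_pos': [-40.069, 42.885, 17.918, 69.983, -12.973, 68.951, -19.739], 'qd': [0.03, 0.427, -0.09, 0.432, -0.052, 0.012, 0.002], 'effort': [-0.066, -54.355, 4.764, -21.752, 0.005, -0.007, -0.0], 'ee_pos': [0.619, 0.341, 0.082], 'orientation': [[0.999, 0.04, 0.001], [0.04, -0.999, 0.001], [0.002, -0.001, -1.0]], 'contact_force': [0.332, -0.276, 0.135], 'ft_torque': [-0.027, 0.017, 0.011], 'opening': 0.055}
```

drive_tool:
  deltas:
    - [[0.04,0,0.6,0],[0,0,0.6,0],[0,0,0.56,0],[0,0,0,0],[0,0,0,0]]

```text
clock: 5.1
ee_pos: [0.6193, 0.3404, 0.0366]
orientation: [[0.999, 0.04, -0.002], [0.04, -0.999, -0.001], [-0.002, 0.001, -1.0]]
contact_force: [0.0, -0.2, -0.1]
opening: 0.0551
```

drive_tool:
  deltas:
    - [[0,0,0,0],[0,0,0,0],[0,0,0,0],[0,0,0,0],[0,0,0,0]]

```text
clock: 5.52
ee_pos: [0.6203, 0.341, 0.038]
orientation: [[0.999, 0.04, 0.001], [0.04, -0.999, 0.001], [0.001, -0.001, -1.0]]
contact_force: [0.5, 0.6, 0.1]
opening: 0.0555
```

Run:
```python
from rig import telemetry, eyes
import cv2
cv2.imwrite("pics/s3.png",cv2.resize(eyes.camera("scene")[100:220,200:320],None,fx=5,fy=5,interpolation=2))
```

```text
(no output)
```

View pics/s3.png

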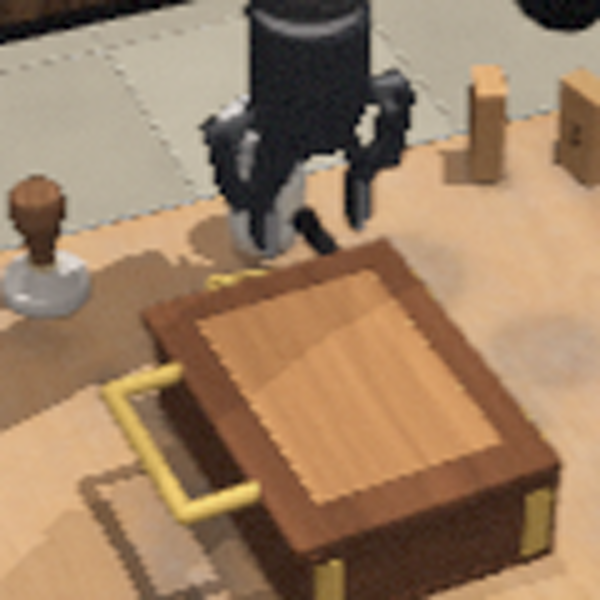

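The knob at (315,230) lies between the two fingers at (265,220) and (358,200). I'll close on it.

drive_tool:
  deltas:
    - [[0,0,0,0],[0,0,0,0],[0,0,0,0],[0,0,0,0],[0,0,0,0]]
  fingers: 255

```text
clock: 5.98
ee_pos: [0.6203, 0.3408, 0.0375]
orientation: [[0.999, 0.04, 0.001], [0.04, -0.999, 0.0], [0.001, -0.0, -1.0]]
contact_force: [-0.2, 0.2, 0.2]
opening: 0.0153
```

drive_tool:
  deltas:
    - [[0,0,0,0],[0,0,0,0],[0,0,0,0],[0,0,0,0],[0,0,0,0]]

```text
clock: 6.4
ee_pos: [0.6203, 0.3408, 0.0375]
orientation: [[0.999, 0.04, 0.001], [0.04, -0.999, 0.0], [0.001, -0.0, -1.0]]
contact_force: [1.9, 0.1, 0.5]
opening: 0.0154
```

Run:
```python
import numpy as np
a=np.linspace(.18,1.05,21);x=85*np.cos(a);z=85*np.sin(a)
for i in range(20): print(round((a[i+1]),3),[round((x[i+1]-x[i])/25,3),0,round(-(z[i+1]-z[i])/25,3),0])
```

```text
0.224 [np.float64(-0.03), 0, np.float64(-0.145), 0]
0.267 [np.float64(-0.036), 0, np.float64(-0.143), 0]
0.31 [np.float64(-0.042), 0, np.float64(-0.142), 0]
0.354 [np.float64(-0.048), 0, np.float64(-0.14), 0]
0.398 [np.float64(-0.054), 0, np.float64(-0.138), 0]
0.441 [np.float64(-0.06), 0, np.float64(-0.135), 0]
0.485 [np.float64(-0.066), 0, np.float64(-0.132), 0]
0.528 [np.float64(-0.072), 0, np.float64(-0.129), 0]
0.572 [np.float64(-0.077), 0, np.float64(-0.126), 0]
0.615 [np.float64(-0.083), 0, np.float64(-0.123), 0]
0.659 [np.float64(-0.088), 0, np.float64(-0.119), 0]
0.702 [np.float64(-0.093), 0, np.float64(-0.115), 0]
0.746 [np.float64(-0.098), 0, np.float64(-0.111), 0]
0.789 [np.float64(-0.103), 0, np.float64(-0.106), 0]
0.832 [np.float64(-0.107), 0, np.float64(-0.102), 0]
0.876 [np.float64(-0.112), 0, np.float64(-0.097), 0]
0.92 [np.float64(-0.116), 0, np.float64(-0.092), 0]
0.963 [np.float64(-0.12), 0, np.float64(-0.087), 0]
1.007 [np.float64(-0.123), 0, np.float64(-0.082), 0]
1.05 [np.float64(-0.127), 0, np.float64(-0.076), 0]
```

drive_tool:
  deltas:
    - [[-0.03,0,-0.145,0],[-0.036,0,-0.143,0],[-0.042,0,-0.142,0],[-0.048,0,-0.14,0],[-0.054,0,-0.138,0]]

```text
clock: 6.82
ee_pos: [0.6183, 0.3402, 0.0497]
orientation: [[0.999, 0.039, 0.007], [0.039, -0.999, -0.001], [0.007, 0.001, -1.0]]
contact_force: [18.4, 6.5, -29.4]
opening: 0.0148
```

drive_tool:
  deltas:
    - [[-0.06,0,-0.135,0],[-0.066,0,-0.132,0],[-0.072,0,-0.129,0],[-0.077,0,-0.126,0],[-0.083,0,-0.123,0]]

```text
clock: 7.23
ee_pos: [0.6104, 0.3404, 0.0674]
orientation: [[0.999, 0.039, 0.009], [0.039, -0.999, 0.0], [0.009, -0.0, -1.0]]
contact_force: [11.4, 3.9, -11.3]
opening: 0.015
```

Run:
```python
from rig import telemetry, eyes
import cv2
cv2.imwrite("pics/s4.png",cv2.resize(eyes.camera("scene")[50:210,180:340],None,fx=3.7,fy=3.7,interpolation=2))
s=telemetry.state();print(s["ee_pos"],s["contact_force"],s["opening"])
```

```text
[0.60952477 0.34035073 0.06921791] [ 7.70158712  1.90311785 -7.12834846] 0.014955670909669655
```

View pics/s4.png

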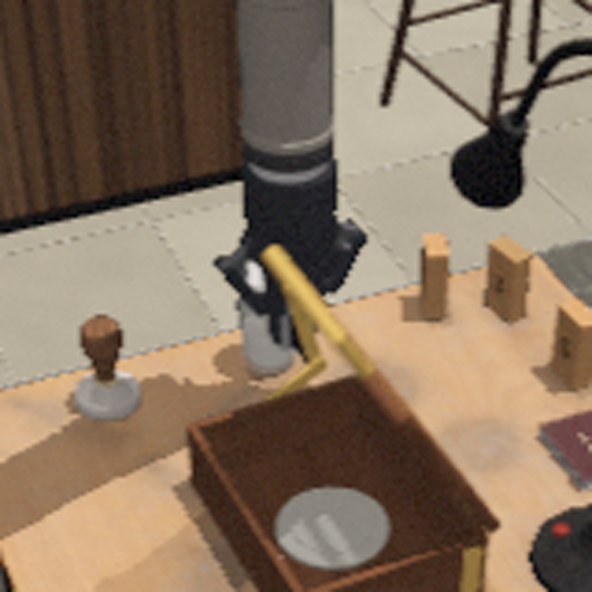

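The lid is already steep, at (320,310), and the plate shows at (332,525). The grip holds, so I'll continue along the arc.

drive_tool:
  deltas:
    - [[-0.088,0,-0.119,0],[-0.093,0,-0.115,0],[-0.098,0,-0.111,0],[-0.103,0,-0.106,0],[-0.107,0,-0.102,0]]

```text
clock: 7.7
ee_pos: [0.5983, 0.3399, 0.0857]
orientation: [[0.999, 0.039, 0.01], [0.039, -0.999, 0.002], [0.011, -0.001, -1.0]]
contact_force: [8.5, 2.1, -4.7]
opening: 0.015
```

drive_tool:
  deltas:
    - [[-0.112,0,-0.097,0],[-0.116,0,-0.092,0],[-0.12,0,-0.087,0],[-0.123,0,-0.082,0],[-0.127,0,-0.076,0]]

```text
clock: 8.12
ee_pos: [0.585, 0.3394, 0.0986]
orientation: [[0.999, 0.038, 0.015], [0.038, -0.999, 0.003], [0.015, -0.003, -1.0]]
contact_force: [8.6, 1.7, 0.4]
opening: 0.0152
```

drive_tool:
  deltas:
    - [[-0.05,0,-0.03,0],[0,0,0,0],[0,0,0,0],[0,0,0,0],[0,0,0,0]]

```text
clock: 8.53
ee_pos: [0.5836, 0.3394, 0.0996]
orientation: [[0.999, 0.039, 0.014], [0.039, -0.999, 0.003], [0.014, -0.003, -1.0]]
contact_force: [8.6, 1.1, 1.2]
opening: 0.015
```

Run:
```python
from rig import telemetry, eyes
import cv2
cv2.imwrite("pics/s5.png",cv2.resize(eyes.camera("scene")[50:210,180:340],None,fx=3.7,fy=3.7,interpolation=2))
s=telemetry.state();print(s["ee_pos"],s["contact_force"],s["opening"])
```

```text
[0.58356806 0.33942454 0.09969665] [8.15274871 0.76022149 0.09468485] 0.015274049241527247
```

View pics/s5.png

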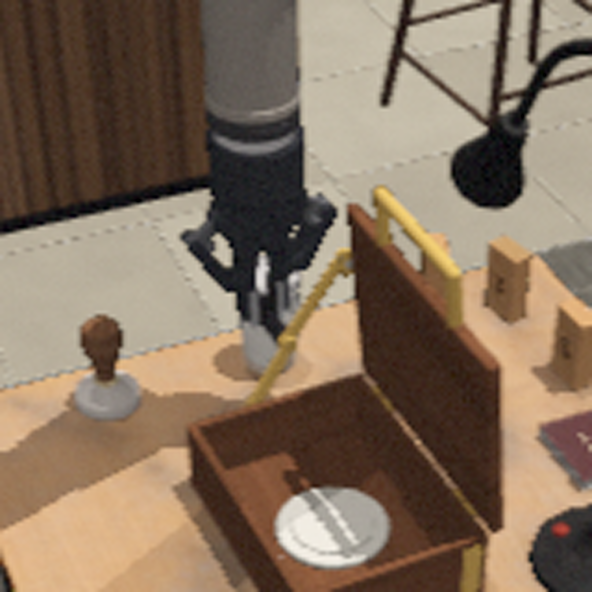

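drive_tool:
  deltas:
    - [[-0.12,0,-0.05,0],[-0.1,0,-0.05,0],[0,0,0,0],[0,0,0,0],[0,0,0,0]]

```text
clock: 9.0
ee_pos: [0.579, 0.3393, 0.1029]
orientation: [[0.999, 0.038, 0.016], [0.038, -0.999, 0.004], [0.016, -0.003, -1.0]]
contact_force: [9.1, 1.2, 2.7]
opening: 0.0146
```

Run:
```python
from rig import telemetry, eyes
import cv2
cv2.imwrite("pics/s6.png",cv2.resize(eyes.camera("scene")[90:170,220:320],None,fx=7,fy=7,interpolation=2))
s=telemetry.state();print(s["ee_pos"],s["contact_force"],s["opening"])
```

```text
[0.57900631 0.33929188 0.10290781] [8.86051605 1.31539847 2.24930135] 0.014657232376701211
```

View pics/s6.png

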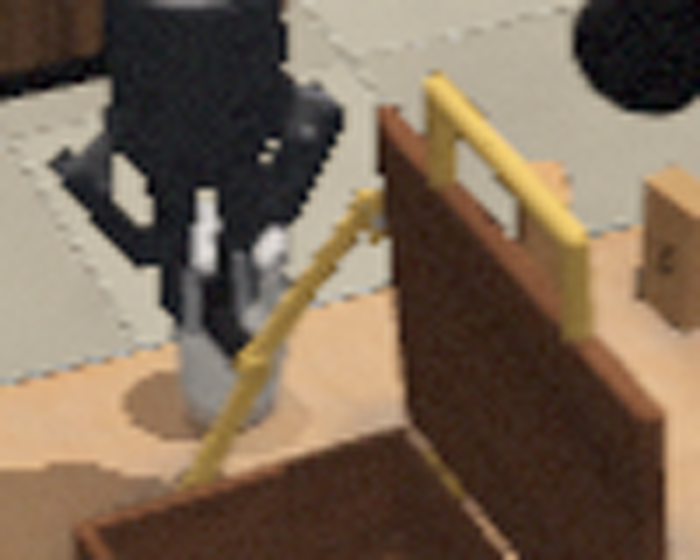

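```bash
cat >> h.py <<'E'
p=[.5738,.1687,.0399]
def W(x,y,z):
    c,s=np.cos(p[2]),np.sin(p[2]);return np.array([p[0]+c*x-s*y,p[1]+s*x+c*y,z])
E
python3 - <<'E'
from h import *
for y in(.115,.122,.13):
  print(y,'piv',(proj('scene',W(-.03,y,.035))[0]-[220,90])*7)
  for a in(.9,.96,1.04): print(a,((proj('scene',W(-.03+.085*np.cos(a),y,.035+.085*np.sin(a)))[0]-[220,90])*7).round(1))
E
```

```text
0.115 piv [170.64162015 535.76662235]
0.9 [277.1 383.7]
0.96 [268.5 380.6]
1.04 [256.3 377.2]
0.122 piv [164.29941424 526.48883286]
0.9 [270.3 374.7]
0.96 [261.6 371.5]
1.04 [249.5 368.2]
0.13 piv [157.10002693 515.95710294]
0.9 [262.5 364.5]
0.96 [253.9 361.3]
1.04 [241.8 357.9]
```

drive_tool:
  deltas:
    - [[-0.1,0,-0.05,0],[-0.1,0,-0.05,0],[0,0,0,0],[0,0,0,0],[0,0,0,0]]

```text
clock: 9.47
ee_pos: [0.5781, 0.3391, 0.1038]
orientation: [[0.999, 0.037, 0.024], [0.037, -0.999, 0.005], [0.024, -0.004, -1.0]]
contact_force: [17.8, 4.3, -10.3]
opening: 0.015
```

drive_tool:
  deltas:
    - [[-0.1,0,-0.05,0],[0,0,0,0],[0,0,0,0],[0,0,0,0],[0,0,0,0]]

```text
clock: 9.88
ee_pos: [0.5778, 0.3391, 0.1041]
orientation: [[0.999, 0.036, 0.028], [0.036, -0.999, 0.006], [0.029, -0.004, -1.0]]
contact_force: [24.7, 6.4, -16.4]
opening: 0.0151
```

Run:
```python
from rig import telemetry, eyes
import cv2
cv2.imwrite("pics/s7.png",cv2.resize(eyes.camera("scene")[90:170,220:320],None,fx=7,fy=7,interpolation=2))
s=telemetry.state();print(s["ee_pos"],s["contact_force"],s["opening"])
```

```text
[0.57778514 0.33909364 0.10405728] [ 24.64651159   6.23484983 -16.3739013 ] 0.01512237003223344
```

View pics/s7.png

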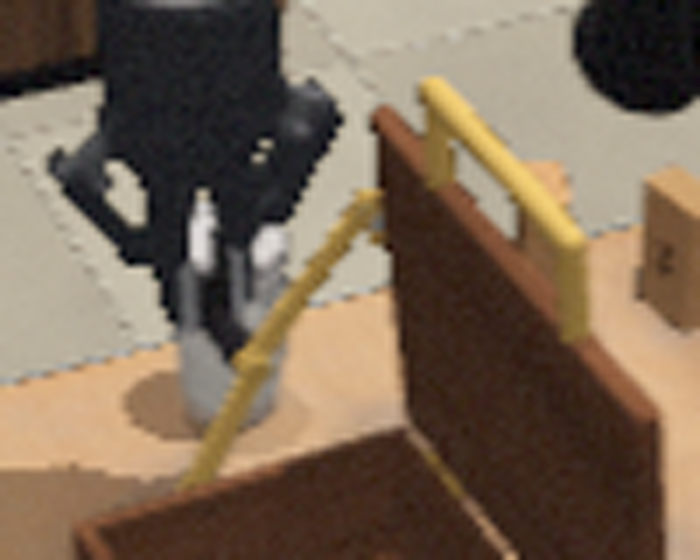

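Knee is past straight (slightly forward bend at (255,365)), and the force rose from 9 to 25 N with no further motion, so it's at the stop. I'll relax the push and open.

drive_tool:
  deltas:
    - [[0.12,0,0.06,0],[0,0,0,0],[0,0,0,0],[0,0,0,0],[0,0,0,0]]

```text
clock: 10.35
ee_pos: [0.5782, 0.3392, 0.1038]
orientation: [[0.999, 0.037, 0.023], [0.037, -0.999, 0.005], [0.023, -0.004, -1.0]]
contact_force: [18.7, 4.4, -7.7]
opening: 0.0147
```

drive_tool:
  deltas:
    - [[0,0,0,0],[0,0,0,0],[0,0,0,0],[0,0,0,0],[0,0,0,0]]
  fingers: 90

```text
clock: 10.77
ee_pos: [0.5661, 0.3386, 0.1009]
orientation: [[0.999, 0.041, -0.002], [0.041, -0.999, -0.001], [-0.002, 0.0, -1.0]]
contact_force: [0.6, 0.3, 0.3]
opening: 0.0554
```

Run:
```python
from rig import telemetry, eyes
import cv2
cv2.imwrite("pics/s8.png",cv2.resize(eyes.camera("scene")[90:170,220:320],None,fx=7,fy=7,interpolation=2))
s=telemetry.state();print(s["ee_pos"],s["contact_force"],s["opening"])
```

```text
[0.56632062 0.33861856 0.10095352] [-0.5003595   0.45777826  0.8498095 ] 0.05528947413549435
```

View pics/s8.png

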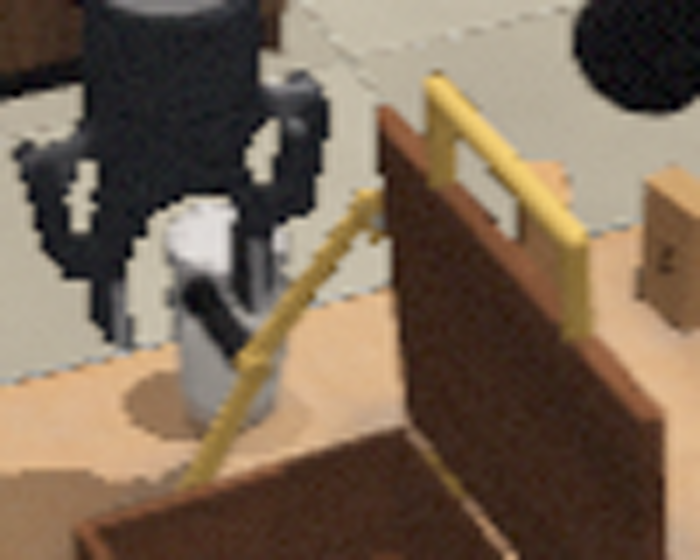

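Run:
```python
from h import *
for z in(.016,.02): print('plate',back('scene',((332.5+.5)/3.7-.5+180,(526+.5)/3.7-.5+50),z))
print('fit',W(0,0,.016))
for n,uv in dict(pink1=(309,218),pink2=(285,193),or1=(325,196),or2=(306,172)).items(): print(n,back('top',uv,.018).round(3))
import cv2
for n,off,f in [('scene',0,0),('top',0,0)]:
    im=cv2.imread(f'pics/{n}0.png');hsv=cv2.cvtColor(im,cv2.COLOR_BGR2HSV)
    for k in('pale','dark'):
        c=proj(n,[[.422,-.1765,.018]] if k=='pale' else [[.5235,-.2375,.018]])[0].astype(int);x,y=c
        r=im[y-16:y+17,x-16:x+17].astype(int)
        g=r.sum(2)
        if k=='dark': m=(g<330)
        else:
            m=(cv2.cvtColor(im,cv2.COLOR_BGR2LAB)[y-16:y+17,x-16:x+17,0]>205)
        nn,l,st,ce=cv2.connectedComponentsWithStats(m.astype(np.uint8))
        i=1+np.argmax(st[1:,4]);print(n,k,st[i],ce[i]+c-16,[back(n,ce[i]+c-16,z).round(4) for z in(.018,.012)])
```

```text
plate [0.57349279 0.16616448 0.016     ]
plate [0.57179153 0.16234536 0.02      ]
fit [0.5738 0.1687 0.016 ]
pink1 [ 0.478 -0.055  0.018]
pink2 [ 0.584 -0.007  0.018]
or1 [ 0.532 -0.13   0.018]
or2 [ 0.631 -0.098  0.018]
scene pale [  5   6  24  22 376] [269.62765957 299.75531915] [array([ 0.423 , -0.1776,  0.018 ]), array([ 0.4245, -0.1742,  0.012 ])]
scene dark [  3   5  28  26 553] [318.64918626 306.6925859 ] [array([ 0.5217, -0.2416,  0.018 ]), array([ 0.5239, -0.2386,  0.012 ])]
top pale [   0    0   33   33 1042] [349.16698656 221.66026871] [array([ 0.4244, -0.1758,  0.018 ]), array([ 0.4252, -0.177 ,  0.012 ])]
top dark [  7   8  18  19 258] [355.13565891 189.04651163] [array([ 0.522 , -0.2335,  0.018 ]), array([ 0.5231, -0.235 ,  0.012 ])]
```

drive_tool:
  deltas:
    - [[0,0,-1,0],[0,0,-1,0],[0,0,-1,0],[0,0,-1,0],[-0.5,0,-0.5,0]]

```text
clock: 11.23
ee_pos: [0.5577, 0.3376, 0.2172]
orientation: [[0.999, 0.038, 0.006], [0.038, -0.999, 0.001], [0.006, -0.001, -1.0]]
contact_force: [1.1, -0.3, 0.5]
opening: 0.0553
```

drive_tool:
  deltas:
    - [[-0.6,0.97,0,0],[-0.6,0.97,0,0],[-0.6,0.97,0,0],[-0.6,0.97,0,0],[-0.6,0.97,0,0]]
  fingers: 0

```text
clock: 11.65
ee_pos: [0.4833, 0.2128, 0.2137]
orientation: [[0.999, 0.041, -0.001], [0.041, -0.999, -0.0], [-0.001, 0.0, -1.0]]
contact_force: [-0.1, -0.9, 0.5]
opening: 0.0851
```

drive_tool:
  deltas:
    - [[-0.6,0.97,0,0],[-0.6,0.97,0,0],[-0.6,0.97,0,0],[-0.6,0.97,0,0],[-0.6,0.97,0,0]]

```text
clock: 12.07
ee_pos: [0.4133, 0.0887, 0.2137]
orientation: [[0.999, 0.04, -0.001], [0.04, -0.999, 0.0], [-0.001, -0.0, -1.0]]
contact_force: [0.7, -0.9, 0.2]
opening: 0.0855
```

drive_tool:
  deltas:
    - [[-0.14,0.97,0.2,0],[0,0.97,0.4,0],[0,0.97,0.4,0],[0,0.97,0.5,0],[0,0.97,0.5,0]]

```text
clock: 12.48
ee_pos: [0.4156, -0.0323, 0.1637]
orientation: [[0.999, 0.041, 0.001], [0.041, -0.999, 0.001], [0.001, -0.001, -1.0]]
contact_force: [0.7, 0.5, -0.1]
opening: 0.0854
```

drive_tool:
  deltas:
    - [[0,0.97,0.5,0],[0,0.97,0.5,0],[0,0.97,0.5,0],[0,0.97,0.3,0],[0,0.97,0.2,0]]

```text
clock: 12.9
ee_pos: [0.4197, -0.1531, 0.1129]
orientation: [[0.999, 0.04, -0.002], [0.04, -0.999, 0.001], [-0.002, -0.001, -1.0]]
contact_force: [0.0, -0.8, -0.7]
opening: 0.0852
```

drive_tool:
  deltas:
    - [[0,0.97,0,0],[0,0,0,0],[0,0,0,0],[0,0,0,0],[0,0,0,0]]

```text
clock: 13.32
ee_pos: [0.422, -0.1752, 0.1137]
orientation: [[0.999, 0.042, -0.0], [0.042, -0.999, 0.001], [-0.0, -0.001, -1.0]]
contact_force: [-0.3, 0.4, -0.0]
opening: 0.0855
```

Run:
```python
from rig import telemetry, eyes
import cv2
cv2.imwrite("pics/s9.png",eyes.camera("scene"))
s=telemetry.state();print(s["ee_pos"],s["contact_force"],s["opening"])
```

```text
[ 0.4220212  -0.17520506  0.11377658] [-0.47817985  0.47332995 -0.08002868] 0.08516995923886271
```

View pics/s9.png

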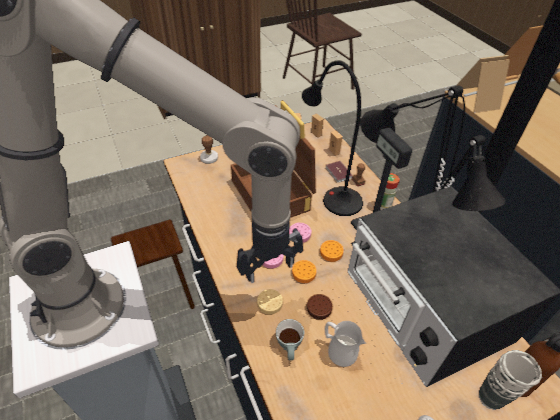

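drive_tool:
  deltas:
    - [[0.02,0.05,0.9,0],[0,0,0.9,0],[0,0,0.9,0],[0,0,0.8,0],[0,0,0.6,0]]

```text
clock: 13.78
ee_pos: [0.4219, -0.1762, 0.0098]
orientation: [[0.999, 0.043, -0.002], [0.043, -0.999, 0.001], [-0.002, -0.001, -1.0]]
contact_force: [-0.7, 0.0, -0.4]
opening: 0.0853
```

drive_tool:
  deltas:
    - [[0,0,0.3,0],[0,0,0.15,0],[0,0,0,0],[0,0,0,0],[0,0,0,0]]

```text
clock: 14.2
ee_pos: [0.4235, -0.1783, 0.001]
orientation: [[0.999, 0.04, 0.002], [0.04, -0.999, -0.0], [0.002, 0.001, -1.0]]
contact_force: [0.6, -0.5, 0.5]
opening: 0.0854
```

Run:
```python
from rig import telemetry, eyes
import cv2
cv2.imwrite("pics/s10.png",cv2.resize(eyes.camera("scene")[230:340,220:350],None,fx=5,fy=5,interpolation=2))
s=telemetry.state();print(s["ee_pos"],s["contact_force"],s["opening"])
```

```text
[ 0.4234548  -0.17834243  0.0010239 ] [-0.30526301  0.17650538  0.2538433 ] 0.08531310879185652
```

View pics/s10.png

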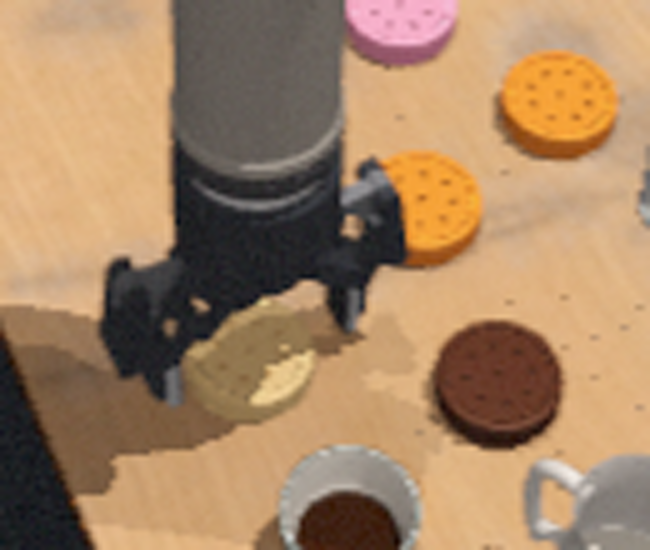

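The pale round lies between the fingers, at (250,365). I'll close on it.

drive_tool:
  deltas:
    - [[0,0,0,0],[0,0,0,0],[0,0,0,0],[0,0,0,0],[0,0,0,0]]
  fingers: 255

```text
clock: 14.67
ee_pos: [0.4229, -0.1782, 0.0011]
orientation: [[0.999, 0.04, 0.001], [0.04, -0.999, 0.0], [0.001, -0.0, -1.0]]
contact_force: [-1.9, 1.3, 7.2]
opening: 0.0597
```

drive_tool:
  deltas:
    - [[0,0,0,0],[0,0,0,0],[0,0,-0.4,0],[0,0,-0.6,0],[0,0,-0.8,0]]

```text
clock: 15.08
ee_pos: [0.4211, -0.1777, 0.0451]
orientation: [[0.999, 0.04, -0.003], [0.04, -0.999, 0.001], [-0.003, -0.001, -1.0]]
contact_force: [0.8, -0.8, -1.5]
opening: 0.0594
```

Run:
```python
from rig import telemetry, eyes
import cv2
cv2.imwrite("pics/s11.png",cv2.resize(eyes.camera("scene")[230:340,220:350],None,fx=5,fy=5,interpolation=2))
s=telemetry.state();print(s["ee_pos"],s["contact_force"],s["opening"])
```

```text
[ 0.42442786 -0.17926371  0.04897643] [ 0.62129173 -0.28445547  1.51709022] 0.059758522393871416
```

View pics/s11.png

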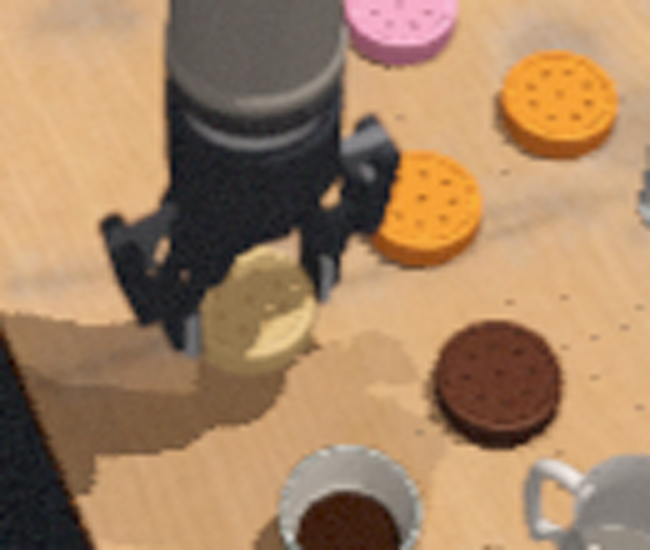

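drive_tool:
  deltas:
    - [[0.3,-0.5,-0.8,0],[0.4,-0.97,-0.8,0],[0.4,-0.97,-0.8,0],[0.46,-0.97,-0.8,0],[0.46,-0.97,-0.6,0]]

```text
clock: 15.55
ee_pos: [0.4693, -0.0658, 0.1422]
orientation: [[0.999, 0.039, 0.003], [0.039, -0.999, 0.0], [0.003, -0.0, -1.0]]
contact_force: [1.2, -0.9, -1.6]
opening: 0.0596
```

drive_tool:
  deltas:
    - [[0.46,-0.97,0,0],[0.46,-0.97,0,0],[0.46,-0.97,0,0],[0.46,-0.97,0,0],[0.46,-0.97,0,0]]

```text
clock: 15.97
ee_pos: [0.5213, 0.0581, 0.1404]
orientation: [[0.999, 0.04, 0.0], [0.04, -0.999, 0.0], [0.0, -0.0, -1.0]]
contact_force: [1.0, 0.2, -0.2]
opening: 0.0594
```

drive_tool:
  deltas:
    - [[0.46,-0.97,0,0],[0.46,-0.97,0,0],[0.46,-0.97,0,0],[0.46,-0.97,0,0],[0,0,0,0]]

```text
clock: 16.38
ee_pos: [0.5641, 0.1639, 0.1398]
orientation: [[0.999, 0.049, 0.002], [0.049, -0.999, 0.005], [0.002, -0.005, -1.0]]
contact_force: [0.2, 0.8, -0.6]
opening: 0.0595
```

drive_tool:
  deltas:
    - [[0,0,0,0],[0,0,0,0],[0,0,0,0],[0,0,0,0],[0,0,0,0]]

```text
clock: 16.8
ee_pos: [0.5631, 0.1543, 0.1403]
orientation: [[0.999, 0.038, 0.0], [0.038, -0.999, -0.0], [0.0, 0.0, -1.0]]
contact_force: [0.3, -0.3, -0.7]
opening: 0.0596
```

Run:
```python
from rig import telemetry, eyes
import cv2
cv2.imwrite("pics/s12.png",cv2.resize(eyes.camera("scene")[60:230,180:350],None,fx=3.5,fy=3.5,interpolation=2))
cv2.imwrite("pics/t12.png",cv2.resize(eyes.camera("top")[130:280,150:320],None,fx=4,fy=4,interpolation=2))
s=telemetry.state();print(s["ee_pos"],s["contact_force"],s["opening"])
```

```text
[0.56312048 0.15481643 0.1402448 ] [-0.72520407 -0.76792208 -0.6946657 ] 0.05947841979157229
```

View pics/s12.png

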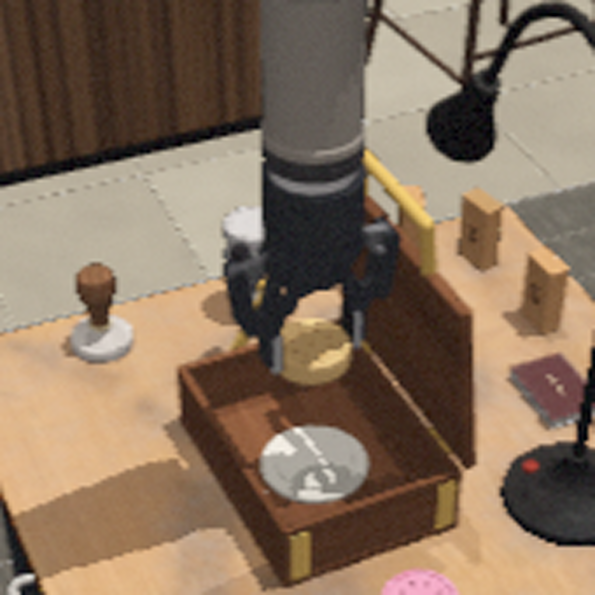

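View pics/t12.png

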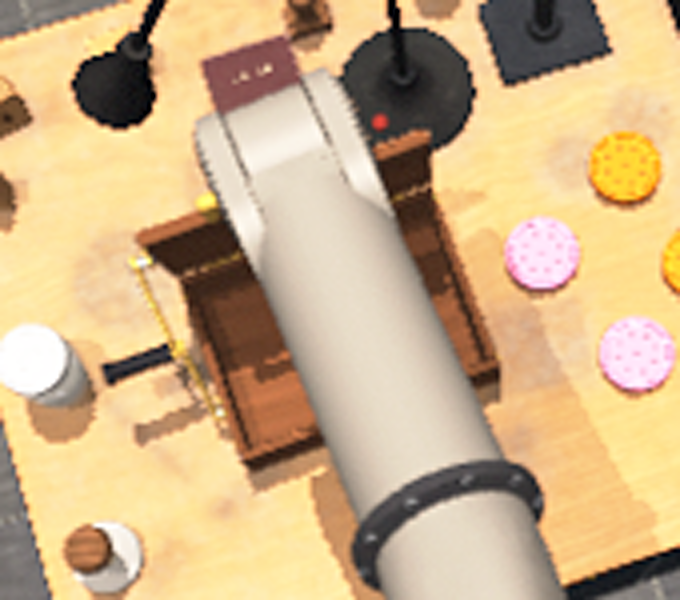

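Run:
```python
from h import *
for z in(.38,.4,.42,.44,.46,.48): print(z,'s9',proj('scene',[[.422,-.175,z]])[0].round(1), 't12 crop',((proj('top',[[.563,.155,z],[.613,.155,z]])-[150,130])*4).round(0).tolist(), 's12', ((proj('scene',[[.563,.155,z],[.563,.155,.14]])-[180,60])*3.5).round(0).tolist())
k,c=map(np.array,K['scene']);print(c@[.563,.155,.33,1])
```

```text
0.38 s9 [269.8 189. ] t12 crop [[313.0, 219.0], [290.0, 148.0]] s12 [[309.0, 85.0], [308.0, 360.0]]
0.4 s9 [269.9 180.7] t12 crop [[310.0, 211.0], [286.0, 138.0]] s12 [[309.0, 58.0], [308.0, 360.0]]
0.42 s9 [269.9 172.1] t12 crop [[306.0, 202.0], [282.0, 128.0]] s12 [[309.0, 30.0], [308.0, 360.0]]
0.44 s9 [270.  163.1] t12 crop [[302.0, 193.0], [278.0, 118.0]] s12 [[309.0, 1.0], [308.0, 360.0]]
0.46 s9 [270.1 153.8] t12 crop [[298.0, 183.0], [273.0, 107.0]] s12 [[309.0, -29.0], [308.0, 360.0]]
0.48 s9 [270.2 144.1] t12 crop [[294.0, 173.0], [269.0, 96.0]] s12 [[310.0, -59.0], [308.0, 360.0]]
[-0.0190865 -0.2704671  1.0600533]
```

drive_tool:
  deltas:
    - [[0.44,-0.46,0.6,0],[0,0,0.8,0],[0,0,0.8,0],[0,0,0.8,0],[0,0,0.8,0]]

```text
clock: 17.32
ee_pos: [0.5735, 0.1674, 0.0443]
orientation: [[0.999, 0.04, 0.0], [0.04, -0.999, 0.0], [0.0, -0.0, -1.0]]
contact_force: [-0.0, 0.6, -1.0]
opening: 0.0594
```

drive_tool:
  deltas:
    - [[0,0,0.2,0],[0,0,0,0],[0,0,0,0],[0,0,0,0],[0,0,0,0]]

```text
clock: 17.73
ee_pos: [0.5751, 0.1677, 0.0418]
orientation: [[0.999, 0.04, 0.003], [0.04, -0.999, 0.001], [0.003, -0.001, -1.0]]
contact_force: [0.3, -0.1, 0.0]
opening: 0.0592
```

Run:
```python
from rig import telemetry, eyes
import cv2
cv2.imwrite("pics/s13.png",cv2.resize(eyes.camera("scene")[100:230,200:330],None,fx=4.6,fy=4.6,interpolation=2))
s=telemetry.state();print(s["ee_pos"],s["contact_force"],s["opening"])
```

```text
[0.57489552 0.16772311 0.04155153] [-0.20678959 -0.55956655 -0.45605807] 0.059455549060988204
```

View pics/s13.png

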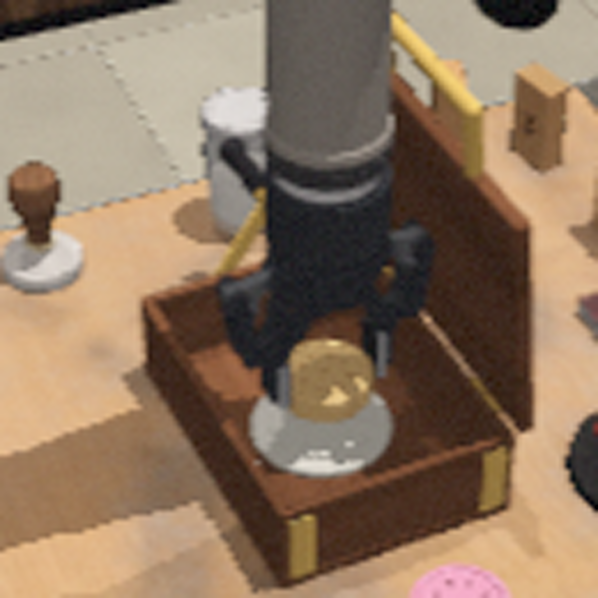

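drive_tool:
  deltas:
    - [[-0.05,0,0.3,0],[0,0,0.3,0],[0,0,0.3,0],[0,0,0,0],[0,0,0,0]]

```text
clock: 18.2
ee_pos: [0.5727, 0.1675, 0.0171]
orientation: [[0.999, 0.04, 0.0], [0.04, -0.999, 0.0], [0.0, -0.0, -1.0]]
contact_force: [0.2, 0.8, 1.0]
opening: 0.0596
```

drive_tool:
  deltas:
    - [[0,0,0.06,0],[0,0,0,0],[0,0,0,0],[0,0,0,0],[0,0,0,0]]

```text
clock: 18.62
ee_pos: [0.5727, 0.1676, 0.0169]
orientation: [[0.999, 0.04, 0.0], [0.04, -0.999, 0.001], [0.0, -0.001, -1.0]]
contact_force: [-1.8, -0.5, 7.2]
opening: 0.0597
```

Run:
```python
from rig import telemetry, eyes
import cv2
cv2.imwrite("pics/s14.png",cv2.resize(eyes.camera("scene")[140:220,220:320],None,fx=7,fy=7,interpolation=2))
s=telemetry.state();print(s["ee_pos"],s["contact_force"],s["opening"])
```

```text
[0.5727112  0.16758146 0.01694334] [-1.70270358 -0.09806469  6.00006366] 0.05954082415771808
```

View pics/s14.png

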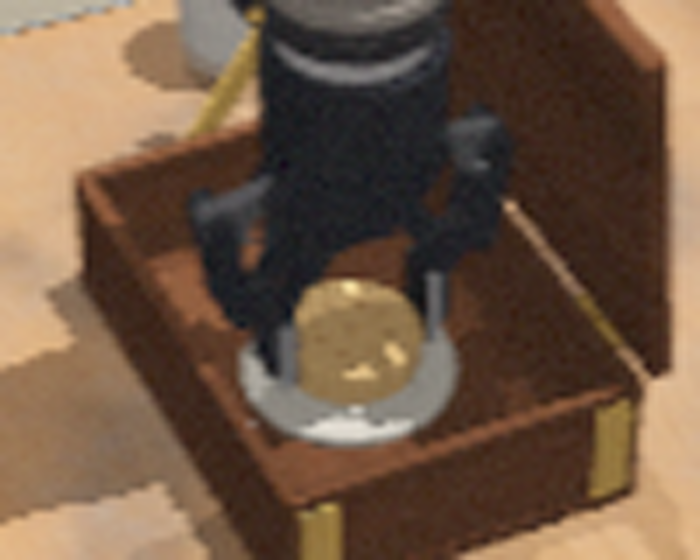

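Contact came at TCP z 0.017 as predicted, and the round sits on the plate at (355,345). I'll release and rise.

drive_tool:
  deltas:
    - [[0,0,0,0],[0,0,0,0],[0,0,0,0],[0,0,0,0],[0,0,0,0]]
  fingers: 25

```text
clock: 19.08
ee_pos: [0.5722, 0.1674, 0.0156]
orientation: [[0.999, 0.04, -0.001], [0.04, -0.999, -0.0], [-0.001, 0.0, -1.0]]
contact_force: [-1.1, 0.2, 0.4]
opening: 0.0767
```

drive_tool:
  deltas:
    - [[0,0,-0.3,0],[0,0,-0.8,0],[0,0,-1,0],[0,0,-1,0],[0,0,-1,0]]

```text
clock: 19.5
ee_pos: [0.5663, 0.1675, 0.1171]
orientation: [[0.999, 0.04, -0.014], [0.04, -0.999, -0.001], [-0.014, 0.001, -1.0]]
contact_force: [-10.1, 0.7, -5.5]
opening: 0.0768
```

Run:
```python
from rig import telemetry, eyes
import cv2
cv2.imwrite("pics/s15.png",cv2.resize(eyes.camera("scene")[100:230,200:330],None,fx=4.6,fy=4.6,interpolation=2))
s=telemetry.state();print(s["ee_pos"],s["contact_force"],s["opening"])
```

```text
[0.56835285 0.16812614 0.12278338] [-21.84271831  -2.40702782  12.65825444] 0.07720626659085161
```

View pics/s15.png

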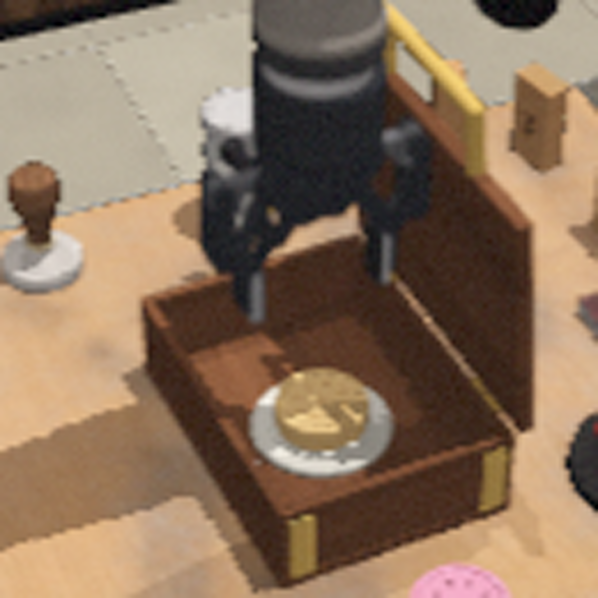

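drive_tool:
  deltas:
    - [[-0.8,0,0,0],[-0.8,0,0,0],[-0.8,0,0,0],[0,0,0,0],[0,0,0,0]]

```text
clock: 19.97
ee_pos: [0.5119, 0.1654, 0.1191]
orientation: [[0.999, 0.041, 0.0], [0.041, -0.999, 0.001], [0.0, -0.001, -1.0]]
contact_force: [1.5, 0.1, 0.1]
opening: 0.077
```

Run:
```python
from rig import telemetry, eyes
import cv2
cv2.imwrite("pics/s16.png",cv2.resize(eyes.camera("scene")[90:220,210:340],None,fx=4.6,fy=4.6,interpolation=2))
s=telemetry.state();print(s["ee_pos"],s["contact_force"],s["opening"])
```

```text
[0.51305603 0.16527102 0.11927387] [ 0.23274378 -0.1993583   0.27646718] 0.07698365983174318
```

View pics/s16.png

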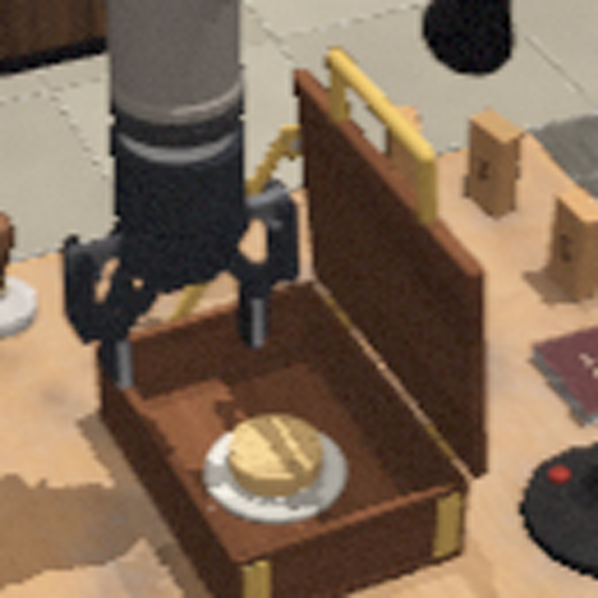

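Run:
```python
from h import *
import cv2
im=cv2.imread('pics/s16.png');cv2.imwrite('pics/s16c.png',cv2.resize(im[380:540,180:370],None,fx=4,fy=4,interpolation=2))
for n,xy,z in [('disc top',(275,447),.034),('plate',(275,468),.016),('plate',(275,468),.020)]: print(n,back('scene',((xy[0]+.5)/4.6-.5+210,(xy[1]+.5)/4.6-.5+90),z).round(4))
```

```text
disc top [0.5742 0.1688 0.034 ]
plate [0.574  0.1681 0.016 ]
plate [0.5723 0.1642 0.02  ]
```

View pics/s16c.png

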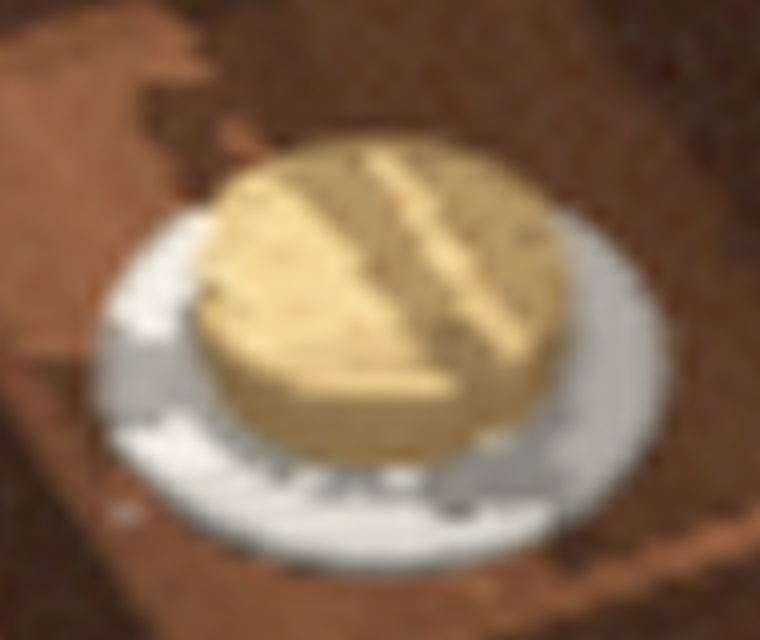

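drive_tool:
  deltas:
    - [[-0.05,0.7,-0.1,0],[-0.05,0.95,0,0],[-0.05,0.95,0,0],[-0.05,0.95,0,0],[-0.05,0.95,0,0]]

```text
clock: 20.43
ee_pos: [0.5122, 0.0509, 0.1215]
orientation: [[0.999, 0.04, 0.002], [0.04, -0.999, -0.001], [0.002, 0.001, -1.0]]
contact_force: [0.2, 0.2, 0.5]
opening: 0.0769
```

drive_tool:
  deltas:
    - [[0,0.95,0,0],[0,0.95,0,0],[0,0.95,0,0],[0,0.95,0,0],[0,0.95,0,0]]
  fingers: 0

```text
clock: 20.85
ee_pos: [0.5169, -0.0682, 0.1215]
orientation: [[0.999, 0.039, 0.002], [0.039, -0.999, -0.001], [0.002, 0.001, -1.0]]
contact_force: [0.3, -0.6, 0.4]
opening: 0.0855
```

drive_tool:
  deltas:
    - [[0,0.95,0,0],[0,0.95,0,0],[0,0.95,0,0],[0,0.95,0,0],[0,0.95,0,0]]

```text
clock: 21.27
ee_pos: [0.5214, -0.1871, 0.1214]
orientation: [[0.999, 0.04, 0.001], [0.04, -0.999, -0.001], [0.001, 0.001, -1.0]]
contact_force: [0.5, 0.0, 0.1]
opening: 0.0857
```

drive_tool:
  deltas:
    - [[0,0.95,0,0],[0,0.65,0,0],[0,0,0,0],[0,0,0,0],[0,0,0,0]]

```text
clock: 21.68
ee_pos: [0.5226, -0.2239, 0.1209]
orientation: [[0.999, 0.041, 0.0], [0.041, -0.999, 0.001], [0.0, -0.001, -1.0]]
contact_force: [0.4, 0.1, -0.2]
opening: 0.0857
```

drive_tool:
  deltas:
    - [[0,0,0,0],[0,0,0,0],[0,0,0,0],[0,0,0,0],[0,0,0,0]]

```text
clock: 22.1
ee_pos: [0.522, -0.2244, 0.1211]
orientation: [[0.999, 0.041, 0.0], [0.041, -0.999, 0.0], [0.0, -0.0, -1.0]]
contact_force: [-0.9, 0.8, 0.8]
opening: 0.0853
```

Run:
```python
from rig import telemetry, eyes
import cv2
cv2.imwrite("pics/s17.png",cv2.resize(eyes.camera("scene")[140:380,220:400],None,fx=2.5,fy=2.5,interpolation=2))
s=telemetry.state();print(s["ee_pos"],s["contact_force"],s["opening"])
```

```text
[ 0.52199898 -0.22451658  0.12113654] [0.45558838 0.08657924 0.75614821] 0.08543843240953679
```

View pics/s17.png

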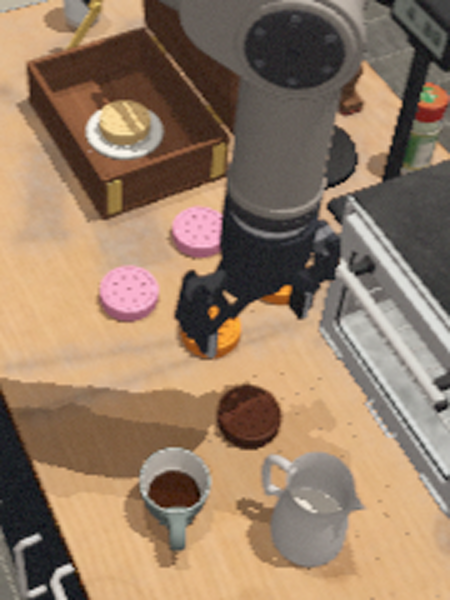

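drive_tool:
  deltas:
    - [[0.05,0.52,0.6,0],[0,0,0.9,0],[0,0,0.9,0],[0,0,0.9,0],[0,0,0.7,0]]

```text
clock: 22.57
ee_pos: [0.523, -0.2374, 0.0194]
orientation: [[0.999, 0.04, -0.001], [0.04, -0.999, 0.001], [-0.001, -0.001, -1.0]]
contact_force: [-0.8, -0.4, -0.1]
opening: 0.0851
```

drive_tool:
  deltas:
    - [[0,0,0,0],[0,0,0,0],[0,0,0,0],[0,0,0,0],[0,0,0,0]]

```text
clock: 22.98
ee_pos: [0.5248, -0.2384, 0.0226]
orientation: [[0.999, 0.04, 0.003], [0.04, -0.999, -0.001], [0.003, 0.001, -1.0]]
contact_force: [0.0, 0.0, 0.2]
opening: 0.085
```

Run:
```python
from rig import telemetry, eyes
import cv2
cv2.imwrite("pics/s18.png",cv2.resize(eyes.camera("scene")[240:350,260:390],None,fx=5,fy=5,interpolation=2))
s=telemetry.state();print(s["ee_pos"],s["contact_force"],s["opening"])
```

```text
[ 0.5246347  -0.23826446  0.02239631] [ 0.21369612 -0.76940904 -0.10247592] 0.0853482273532933
```

View pics/s18.png

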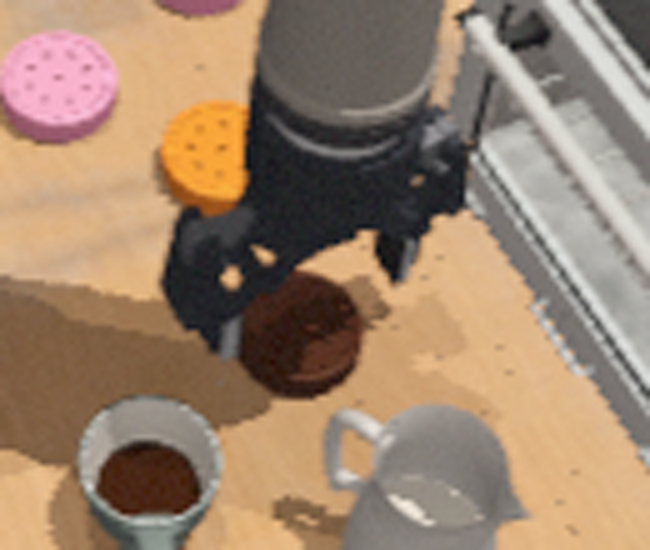

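drive_tool:
  deltas:
    - [[-0.05,0,0.4,0],[0,0,0.45,0],[0,0,0,0],[0,0,0,0],[0,0,0,0]]

```text
clock: 23.45
ee_pos: [0.5221, -0.2378, -0.0007]
orientation: [[0.999, 0.04, -0.001], [0.04, -0.999, 0.0], [-0.001, -0.0, -1.0]]
contact_force: [-0.2, 0.3, -0.4]
opening: 0.0854
```

drive_tool:
  deltas:
    - [[0,0,0,0],[0,0,0,0],[0,0,0,0],[0,0,0,0],[0,0,0,0]]
  fingers: 255

```text
clock: 23.87
ee_pos: [0.5233, -0.2385, 0.0009]
orientation: [[0.999, 0.04, 0.002], [0.04, -0.999, -0.001], [0.002, 0.001, -1.0]]
contact_force: [0.4, 0.6, 5.2]
opening: 0.0596
```

drive_tool:
  deltas:
    - [[0,0,0,0],[0,0,0,0],[0,0,-0.4,0],[0,0,-0.6,0],[0,0,-0.8,0]]

```text
clock: 24.28
ee_pos: [0.5206, -0.2368, 0.0438]
orientation: [[0.999, 0.04, -0.004], [0.04, -0.999, 0.002], [-0.004, -0.002, -1.0]]
contact_force: [-0.3, 0.5, -1.0]
opening: 0.0597
```

drive_tool:
  deltas:
    - [[0,0,-0.8,0],[0,0,-0.8,0],[0,0,-0.8,0],[0,0,-0.6,0],[0,0,0,0]]

```text
clock: 24.7
ee_pos: [0.5243, -0.2391, 0.1234]
orientation: [[0.999, 0.04, 0.006], [0.04, -0.999, -0.002], [0.006, 0.003, -1.0]]
contact_force: [1.0, -0.8, 0.2]
opening: 0.06
```

Run:
```python
from rig import telemetry, eyes
import cv2
cv2.imwrite("pics/s19.png",cv2.resize(eyes.camera("scene")[220:350,260:390],None,fx=4.5,fy=4.5,interpolation=2))
s=telemetry.state();print(s["ee_pos"],s["contact_force"],s["opening"])
```

```text
[ 0.52331084 -0.23836665  0.12141216] [-0.28043646  0.75383624 -0.59978926] 0.05986596592287794
```

View pics/s19.png

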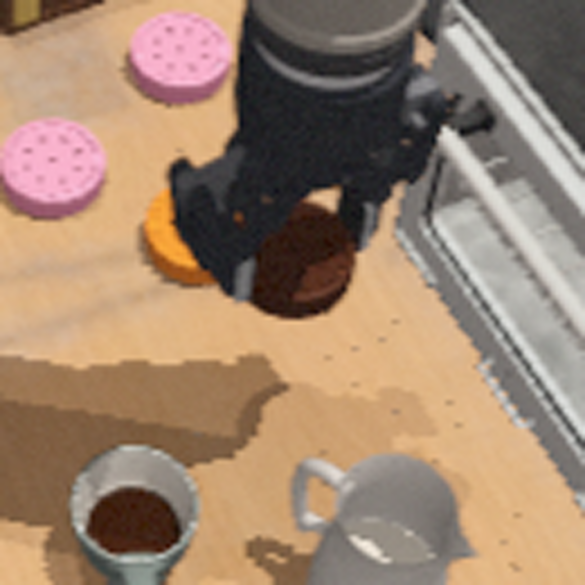

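drive_tool:
  deltas:
    - [[0,-0.6,-0.4,0],[0,-0.95,-0.3,0],[0,-0.95,0,0],[0,-0.95,0,0],[0,-0.95,0,0]]

```text
clock: 25.17
ee_pos: [0.5166, -0.1264, 0.1357]
orientation: [[0.999, 0.04, -0.003], [0.04, -0.999, 0.001], [-0.003, -0.001, -1.0]]
contact_force: [0.2, -0.0, -0.3]
opening: 0.0595
```

drive_tool:
  deltas:
    - [[0.1,-0.95,0,0],[0.1,-0.95,0,0],[0.1,-0.95,0,0],[0.2,-0.95,0,0],[0.2,-0.95,0,0]]

```text
clock: 25.58
ee_pos: [0.5292, -0.0072, 0.1356]
orientation: [[0.999, 0.04, -0.004], [0.04, -0.999, 0.0], [-0.004, -0.0, -1.0]]
contact_force: [0.2, -0.1, -0.8]
opening: 0.0594
```

drive_tool:
  deltas:
    - [[0.2,-0.95,0,0],[0.2,-0.95,0,0],[0.2,-0.95,0,0],[0.2,-0.95,0,0],[0.2,-0.95,0,0]]

```text
clock: 26.0
ee_pos: [0.5495, 0.1122, 0.1354]
orientation: [[0.999, 0.04, -0.004], [0.04, -0.999, -0.001], [-0.004, 0.001, -1.0]]
contact_force: [-0.2, -0.0, -1.0]
opening: 0.0598
```

drive_tool:
  deltas:
    - [[0.2,-0.95,0,0],[0.2,-0.75,0,0],[0,-0.5,0,0],[0,0,0,0],[0,0,0,0]]

```text
clock: 26.42
ee_pos: [0.5576, 0.166, 0.1361]
orientation: [[0.999, 0.041, -0.002], [0.041, -0.999, -0.002], [-0.003, 0.002, -1.0]]
contact_force: [0.1, -0.2, 0.0]
opening: 0.0593
```

drive_tool:
  deltas:
    - [[0,0,0,0],[0,0,0,0],[0,0,0,0],[0,0,0,0],[0,0,0,0]]

```text
clock: 26.83
ee_pos: [0.5588, 0.1656, 0.1375]
orientation: [[0.999, 0.039, 0.0], [0.039, -0.999, -0.0], [0.0, 0.0, -1.0]]
contact_force: [0.5, 0.1, -1.4]
opening: 0.0594
```

drive_tool:
  deltas:
    - [[0,-0.06,0.6,0],[0,0,0.8,0],[0.15,0,0.8,0],[0.2,0,0.6,0],[0.2,0,0.3,0]]

```text
clock: 27.25
ee_pos: [0.5709, 0.1681, 0.0576]
orientation: [[0.999, 0.04, -0.004], [0.04, -0.999, -0.001], [-0.004, 0.001, -1.0]]
contact_force: [-0.3, 0.3, -1.1]
opening: 0.0599
```

drive_tool:
  deltas:
    - [[0,0,0,0],[0,0,0,0],[0,0,0,0],[0,0,0,0],[0,0,0,0]]

```text
clock: 27.67
ee_pos: [0.5731, 0.1687, 0.0609]
orientation: [[0.999, 0.04, 0.002], [0.04, -0.999, 0.001], [0.002, -0.001, -1.0]]
contact_force: [0.2, -0.3, -0.8]
opening: 0.0597
```

Run:
```python
from rig import telemetry, eyes
import cv2
cv2.imwrite("pics/s20.png",cv2.resize(eyes.camera("scene")[130:220,220:330],None,fx=6,fy=6,interpolation=2))
s=telemetry.state();print(s["ee_pos"],s["contact_force"],s["opening"])
```

```text
[0.57293001 0.1686991  0.06079581] [-0.15987781 -0.65094931 -0.80573697] 0.05956875274134334
```

View pics/s20.png

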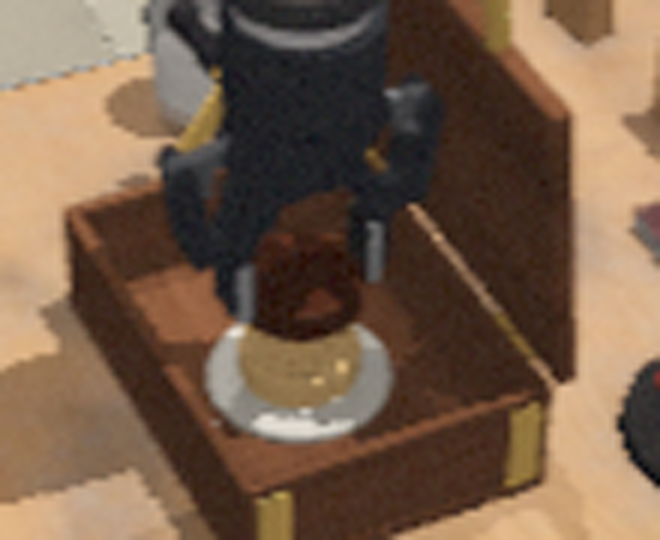

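drive_tool:
  deltas:
    - [[0,0.03,0.3,0],[0,0,0.3,0],[0,0,0.3,0],[0,0,0.08,0],[0,0,0,0]]

```text
clock: 28.13
ee_pos: [0.5721, 0.1676, 0.0349]
orientation: [[0.999, 0.04, -0.001], [0.04, -0.999, -0.0], [-0.001, 0.0, -1.0]]
contact_force: [-0.9, 0.9, 3.2]
opening: 0.0597
```

drive_tool:
  deltas:
    - [[0,0,0,0],[0,0,0,0],[0,0,0,0],[0,0,0,0],[0,0,0,0]]

```text
clock: 28.55
ee_pos: [0.5723, 0.1677, 0.0349]
orientation: [[0.999, 0.04, -0.0], [0.04, -0.999, -0.0], [-0.0, 0.0, -1.0]]
contact_force: [0.6, -0.1, -0.5]
opening: 0.0591
```

Run:
```python
from rig import telemetry, eyes
import cv2
cv2.imwrite("pics/s21.png",cv2.resize(eyes.camera("scene")[130:220,220:330],None,fx=6,fy=6,interpolation=2))
s=telemetry.state();print(s["ee_pos"],s["contact_force"],s["opening"])
```

```text
[0.57241209 0.16770794 0.03494773] [-0.21054461  0.04752505 -0.81166567] 0.05960217693570239
```

View pics/s21.png

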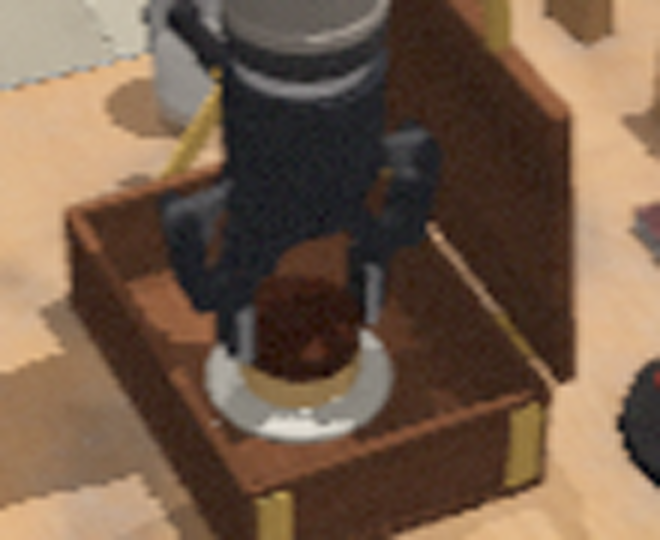

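The dark round just touches the pale one: z is as predicted and the two look aligned at (307,330). I'll release with a small opening so the knuckle stays clear of the lid.

drive_tool:
  deltas:
    - [[0,0,0,0],[0,0,0,0],[0,0,0,0],[0,0,0,0],[0,0,0,0]]
  fingers: 50

```text
clock: 29.02
ee_pos: [0.5726, 0.1677, 0.0354]
orientation: [[0.999, 0.04, 0.0], [0.04, -0.999, 0.0], [0.0, 0.0, -1.0]]
contact_force: [-0.4, -0.2, -0.3]
opening: 0.0687
```

drive_tool:
  deltas:
    - [[0,0,-0.4,0],[0,0,-0.8,0],[-0.2,0,-0.8,0],[-0.5,0,-0.8,0],[-0.8,0,-0.8,0]]

```text
clock: 29.43
ee_pos: [0.5364, 0.1657, 0.1271]
orientation: [[0.999, 0.039, 0.003], [0.039, -0.999, -0.0], [0.003, 0.0, -1.0]]
contact_force: [0.3, 0.0, 0.9]
opening: 0.0691
```

drive_tool:
  deltas:
    - [[-0.8,0,-0.5,0],[-0.6,-0.5,0,0],[0,-0.6,0,0],[0,-0.6,0,0],[0,-0.6,0,0]]

```text
clock: 29.85
ee_pos: [0.4978, 0.223, 0.1391]
orientation: [[0.999, 0.04, 0.001], [0.04, -0.999, 0.001], [0.001, -0.001, -1.0]]
contact_force: [-0.2, 0.4, -0.6]
opening: 0.0685
```

Run:
```python
from rig import telemetry, eyes
import cv2
cv2.imwrite("pics/s22.png",cv2.resize(eyes.camera("scene")[90:220,210:340],None,fx=4.6,fy=4.6,interpolation=2))
s=telemetry.state();print(s["ee_pos"],s["contact_force"],s["opening"])
```

```text
[0.49717712 0.2278981  0.13858246] [1.30846143 3.78581232 0.25045195] 0.06863086073042278
```

View pics/s22.png

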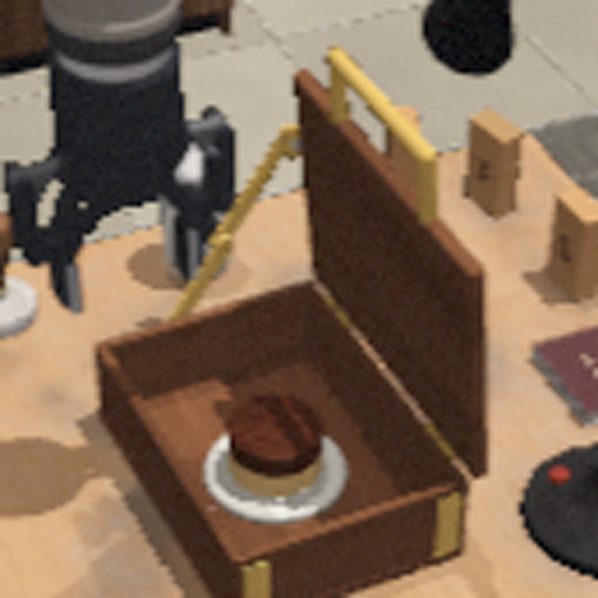

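drive_tool:
  deltas:
    - [[0,0,-0.8,0],[0,0,-0.8,0],[0,-0.5,-0.8,0],[0,-0.7,-0.4,0],[0,-0.7,0,0]]
  fingers: 90

```text
clock: 30.32
ee_pos: [0.4983, 0.2699, 0.2115]
orientation: [[0.999, 0.038, 0.006], [0.038, -0.999, 0.003], [0.006, -0.003, -1.0]]
contact_force: [0.1, 0.6, -0.6]
opening: 0.0549
```

drive_tool:
  deltas:
    - [[0.4,-0.7,0,0],[0.7,-0.7,0,0],[0.7,-0.7,0,0],[0.7,-0.3,0,0],[0.7,0,0,0]]

```text
clock: 30.73
ee_pos: [0.5731, 0.3364, 0.2073]
orientation: [[0.999, 0.045, -0.001], [0.045, -0.999, 0.001], [-0.001, -0.001, -1.0]]
contact_force: [-0.3, 0.1, 0.1]
opening: 0.0551
```

drive_tool:
  deltas:
    - [[0,0,0,0],[0,0,0,0],[0,0,0,0],[0,0,0,0],[0,0,0,0]]

```text
clock: 31.15
ee_pos: [0.5726, 0.3329, 0.2083]
orientation: [[0.999, 0.04, -0.0], [0.04, -0.999, 0.001], [-0.0, -0.001, -1.0]]
contact_force: [-0.1, 1.2, 0.5]
opening: 0.0549
```

Run:
```python
from rig import telemetry, eyes
import cv2
cv2.imwrite("pics/s23.png",cv2.resize(eyes.camera("scene")[60:190,200:330],None,fx=4.6,fy=4.6,interpolation=2))
s=telemetry.state();print(s["ee_pos"],s["contact_force"],s["opening"],s["orientation"])
from h import *
print(back('scene',((276+.5)/4.6-.5+210,(421+.5)/4.6-.5+90),.052))
```

```text
[0.57265102 0.33297603 0.20827446] [-0.20906832 -0.02575647  0.31808472] 0.05541941089797284 [[ 9.99183554e-01  4.04002701e-02 -2.08939228e-04]
 [ 4.04003973e-02 -9.99183362e-01  6.45765317e-04]
 [-1.82679507e-04 -6.53679313e-04 -9.99999770e-01]]
[0.5766875  0.17318207 0.052     ]
```

View pics/s23.png

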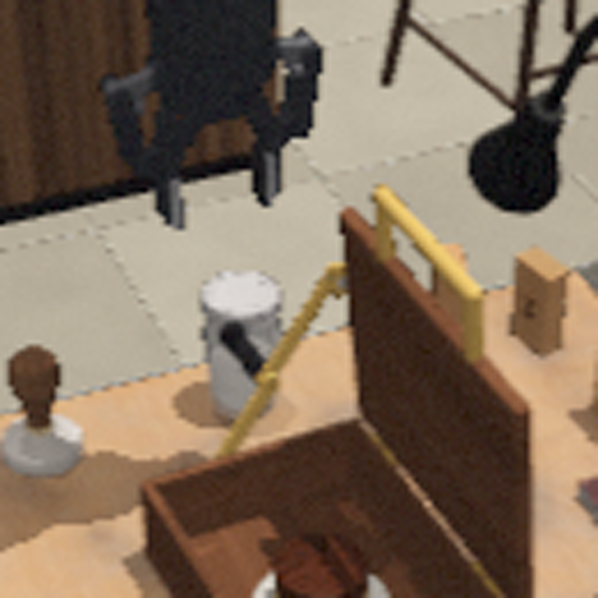

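Run:
```python
from h import *
import cv2
im=cv2.imread('pics/s22.png');cv2.imwrite('pics/s22c.png',cv2.resize(im[370:530,180:370],None,fx=4,fy=4,interpolation=2))
for z in(.016,.034,.052):
  P=[[.573+.031*np.cos(t),.168+.031*np.sin(t),z] for t in np.linspace(0,6.28,60)]
  q=((proj('scene',P)-[210,90]+.5)*4.6-.5-[180,370])*4;print(z,q.min(0).round(),q.max(0).round())
```

```text
0.016 [184. 264.] [566. 528.]
0.034 [183. 183.] [568. 447.]
0.052 [182. 100.] [571. 364.]
```

View pics/s22c.png

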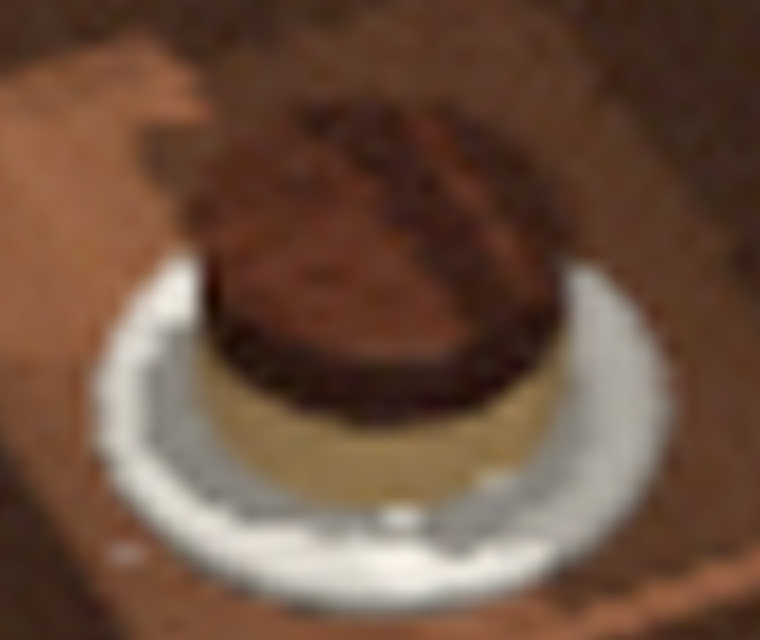

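drive_tool:
  deltas:
    - [[0.27,-0.32,0,0],[0,0,0.6,0],[0,0,0.8,0],[0,0,0.8,0],[0,0,0.4,0]]

```text
clock: 31.62
ee_pos: [0.5779, 0.3408, 0.1404]
orientation: [[0.999, 0.04, -0.004], [0.04, -0.999, -0.001], [-0.004, 0.001, -1.0]]
contact_force: [0.3, -0.2, -1.0]
opening: 0.0553
```

drive_tool:
  deltas:
    - [[0,0,0,0],[0,0,0,0],[0,0,0,0],[0,0,0,0],[0,0,0,0]]

```text
clock: 32.03
ee_pos: [0.5806, 0.3414, 0.1444]
orientation: [[0.999, 0.04, 0.002], [0.04, -0.999, 0.001], [0.002, -0.001, -1.0]]
contact_force: [-0.6, -0.1, -0.5]
opening: 0.0552
```

Run:
```python
from rig import telemetry, eyes
import cv2
cv2.imwrite("pics/s24.png",cv2.resize(eyes.camera("scene")[90:170,220:320],None,fx=7,fy=7,interpolation=2))
s=telemetry.state();print(s["ee_pos"],s["contact_force"],s["opening"])
```

```text
[0.58044975 0.34137761 0.14410199] [ 1.05679394  0.32272295 -0.20505521] 0.055270367928843156
```

View pics/s24.png

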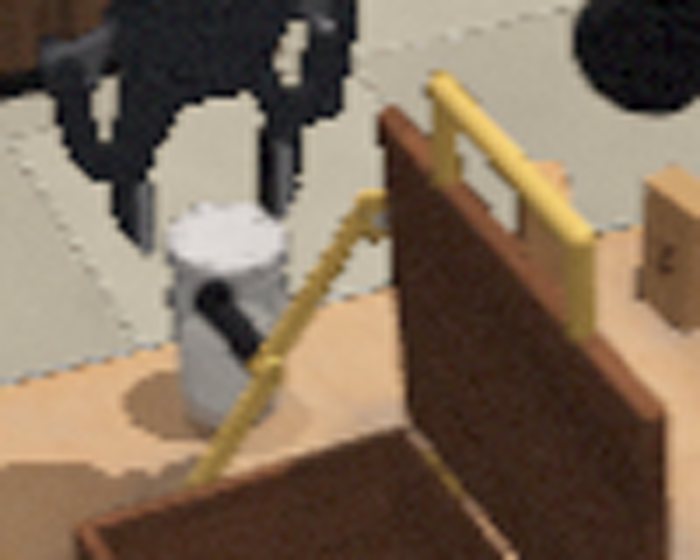

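Run:
```python
import cv2,numpy as np
# (file, fx, x0,y0)
L=[('s7',7,220,90),('s8',7,220,90),('s12',3.5,180,60),('s16',4.6,210,90),('s22',4.6,210,90),('s24',7,220,90)]
out=[]
for n,f,x0,y0 in L:
    im=cv2.imread(f'pics/{n}.png')
    M=np.float32([[7/f,0,(x0-240)*7],[0,7/f,(y0-105)*7]])
    w=cv2.warpAffine(im,M,(260,370),flags=cv2.INTER_CUBIC);cv2.putText(w,n,(5,20),0,.6,(0,0,255),2)
    for x in range(0,260,50): cv2.line(w,(x,360),(x,370),(0,0,255),1)
    for y in range(0,370,50): cv2.line(w,(0,y),(259,y),(255,255,0),1)
    out.append(w)
cv2.imwrite('pics/cmp.png',np.vstack([np.hstack(out[:3]),np.hstack(out[3:])])[:, :])
```

```text
(no output)
```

View pics/cmp.png

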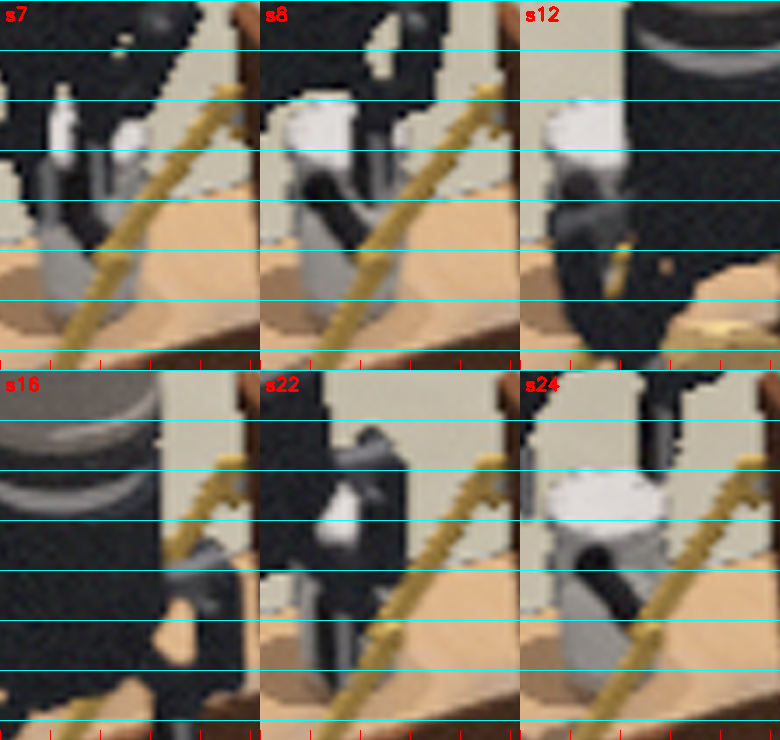

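Run:
```python
import cv2,numpy as np
L=[('s8',7,220,90),('s12',3.5,180,60),('s13',4.6,200,100),('s14',7,220,140),('s15',4.6,200,100),('s20',6,220,130),('s21',6,220,130),('s22',4.6,210,90)]
out=[]
for n,f,x0,y0 in L:
    im=cv2.imread(f'pics/{n}.png')
    M=np.float32([[7/f,0,(x0-235)*7+3.5*(7/f)*0],[0,7/f,(y0-125)*7]])
    w=cv2.warpAffine(im,M,(195,290),flags=cv2.INTER_CUBIC);cv2.putText(w,n,(5,20),0,.6,(0,0,255),2)
    for x in range(0,195,50): cv2.line(w,(x,0),(x,290),(0,0,255),1)
    for y in range(0,290,50): cv2.line(w,(0,y),(194,y),(255,255,0),1)
    out.append(w)
cv2.imwrite('pics/cmp2.png',np.vstack([np.hstack(out[:4]),np.hstack(out[4:])])[:, :])
```

```text
(no output)
```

View pics/cmp2.png

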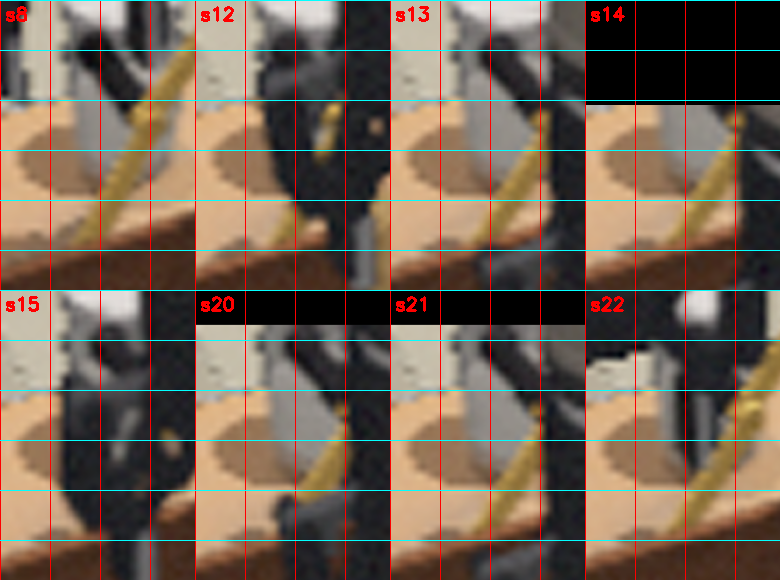

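Run:
```python
import cv2,numpy as np
L=[('s5',3.7,180,50),('s6',7,220,90),('s7',7,220,90),('s8',7,220,90),('s13',4.6,200,100),('s14',7,220,140),('s20',6,220,130),('s21',6,220,130),('s22',4.6,210,90),('s23',4.6,200,60),('s24',7,220,90)]
for n,f,x0,y0 in L:
    im=cv2.imread(f'pics/{n}.png').astype(float)
    r=[]
    for row in (143,145,147,149,151,153):
        # native row -> resized
        y=int(round((row-y0+.5)*f-.5)); 
        if y<0 or y>=im.shape[0]: r.append(None);continue
        xs=np.arange(245,268,.1);X=((xs-x0+.5)*f-.5)
        line=np.array([np.interp(X,np.arange(im.shape[1]),im[y,:,c]) for c in range(3)])
        sat=(line[2]+line[1])/2-line[0]  # yellow
        m=(sat>75)&(line[1]/line[2]>.76)
        r.append((round(xs[m].min(),1),round(xs[m].max(),1)) if m.any() else None)
    print(n,r)
from h import *
print('pred left-right by alpha, row of link centre at y .122')
for a in(.9,.96,.974,1.0,1.04):
    q=proj('scene',[W(-.03+t*.085*np.cos(a),.124,.035+t*.085*np.sin(a)) for t in np.linspace(0,1,50)])
    print(a,[round(float(np.interp(-row,-q[:,1],q[:,0])),1) for row in (143,145,147,149,151,153)], q[-1].round(1))
```

```text
s5 [None, None, None, (np.float64(252.7), np.float64(253.5)), None, (np.float64(250.2), np.float64(250.8))]
s6 [None, (np.float64(254.1), np.float64(254.2)), (np.float64(253.1), np.float64(254.8)), None, None, None]
s7 [None, (np.float64(253.8), np.float64(254.5)), None, None, None, None]
s8 [None, None, (np.float64(253.1), np.float64(253.6)), None, None, None]
s13 [None, None, (np.float64(254.3), np.float64(255.5)), (np.float64(253.1), np.float64(253.5)), (np.float64(251.2), np.float64(252.6)), (np.float64(250.0), np.float64(250.9))]
s14 [None, None, (np.float64(254.2), np.float64(254.8)), (np.float64(253.1), np.float64(253.5)), (np.float64(251.1), np.float64(252.5)), (np.float64(250.3), np.float64(251.4))]
s20 [None, None, (np.float64(254.3), np.float64(255.1)), None, (np.float64(251.2), np.float64(252.5)), (np.float64(250.5), np.float64(251.4))]
s21 [None, None, (np.float64(254.3), np.float64(255.2)), None, (np.float64(251.2), np.float64(252.5)), (np.float64(250.2), np.float64(251.4))]
s22 [(np.float64(256.2), np.float64(256.8)), (np.float64(255.7), np.float64(256.4)), None, None, (np.float64(251.4), np.float64(252.2)), (np.float64(250.3), np.float64(251.4))]
s23 [None, None, None, None, (np.float64(251.6), np.float64(252.4)), (np.float64(250.3), np.float64(250.9))]
s24 [(np.float64(256.4), np.float64(257.0)), (np.float64(256.1), np.float64(256.2)), (np.float64(254.7), np.float64(254.7)), None, (np.float64(251.4), np.float64(252.9)), None]
pred left-right by alpha, row of link centre at y .122
0.9 [258.3, 257.1, 255.7, 254.3, 252.9, 251.5] [258.3 143.2]
0.96 [256.9, 255.7, 254.4, 253.2, 251.9, 250.6] [257.1 142.7]
0.974 [256.6, 255.3, 254.1, 252.9, 251.7, 250.5] [256.8 142.6]
1.0 [255.9, 254.8, 253.6, 252.4, 251.3, 250.1] [256.2 142.4]
1.04 [254.9, 253.9, 252.8, 251.7, 250.6, 249.6] [255.4 142.2]
```

Run:
```python
import cv2,numpy as np
out=[]
for n,f,x0,y0 in [('s8',7,220,90),('s7',7,220,90),('s24',7,220,90),('s6',7,220,90)]:
    im=cv2.imread(f'pics/{n}.png')[150:500,150:410]
    out.append(cv2.resize(im,None,fx=1.5,fy=1.5,interpolation=2))
cv2.imwrite('pics/cmp3.png',np.hstack([out[0],out[2]]))
```

```text
(no output)
```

View pics/cmp3.png

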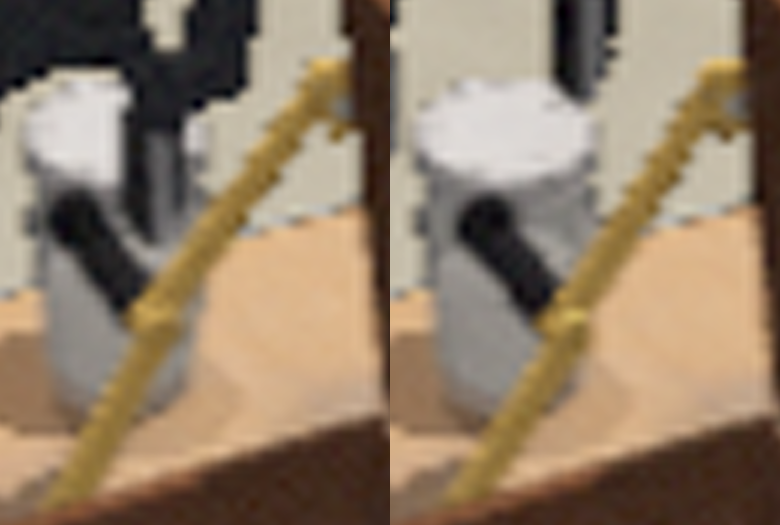

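Run:
```python
import numpy as np
phi=np.radians(2.3)
N=16
wx=[0,0]+[-.0205]*4+[0]*10
wy=[0]*4+[-.0145]*12
for i in range(N):
    c,s=np.cos(phi),np.sin(phi)
    print([round((c*wx[i]+s*wy[i])/.025,2),round((s*wx[i]-c*wy[i])/.025,2),-.7 if i<4 else 0,-.98])
    phi+=.098
    if i%5==4: print()
print(np.degrees(phi))
```

```text
[np.float64(0.0), np.float64(0.0), -0.7, -0.98]
[np.float64(0.0), np.float64(0.0), -0.7, -0.98]
[np.float64(-0.8), np.float64(-0.19), -0.7, -0.98]
[np.float64(-0.77), np.float64(-0.27), -0.7, -0.98]
[np.float64(-0.99), np.float64(0.18), 0, -0.98]

[np.float64(-1.0), np.float64(0.09), 0, -0.98]
[np.float64(-0.34), np.float64(0.47), 0, -0.98]
[np.float64(-0.39), np.float64(0.43), 0, -0.98]
[np.float64(-0.43), np.float64(0.39), 0, -0.98]
[np.float64(-0.46), np.float64(0.35), 0, -0.98]

[np.float64(-0.49), np.float64(0.3), 0, -0.98]
[np.float64(-0.52), np.float64(0.25), 0, -0.98]
[np.float64(-0.54), np.float64(0.2), 0, -0.98]
[np.float64(-0.56), np.float64(0.15), 0, -0.98]
[np.float64(-0.57), np.float64(0.09), 0, -0.98]

[np.float64(-0.58), np.float64(0.04), 0, -0.98]
92.1397822765131
```

drive_tool:
  deltas:
    - [[0,0,-0.7,-0.98],[0,0,-0.7,-0.98],[-0.8,-0.19,-0.7,-0.98],[-0.77,-0.27,-0.7,-0.98],[-0.99,0.18,0,-0.98]]

```text
clock: 32.5
ee_pos: [0.5191, 0.3313, 0.2172]
orientation: [[0.858, 0.514, 0.007], [0.513, -0.858, 0.007], [0.01, -0.003, -1.0]]
contact_force: [-0.0, 0.8, 1.0]
opening: 0.0551
```

drive_tool:
  deltas:
    - [[-1,0.09,0,-0.98],[-0.34,0.47,0,-0.98],[-0.39,0.43,0,-0.98],[-0.43,0.39,0,-0.98],[-0.46,0.35,0,-0.98]]
  fingers: 20

```text
clock: 32.92
ee_pos: [0.4976, 0.2535, 0.2137]
orientation: [[0.519, 0.855, 0.001], [0.855, -0.519, 0.001], [0.001, 0.001, -1.0]]
contact_force: [0.5, -0.7, -0.0]
opening: 0.0785
```

drive_tool:
  deltas:
    - [[-0.49,0.3,0,-0.98],[-0.52,0.25,0,-0.98],[-0.54,0.2,0,-0.98],[-0.56,0.15,0,-0.98],[-0.57,0.09,0,-0.98]]

```text
clock: 33.33
ee_pos: [0.4978, 0.1812, 0.2135]
orientation: [[0.056, 0.998, 0.001], [0.998, -0.056, 0.001], [0.001, 0.001, -1.0]]
contact_force: [-0.3, -0.1, 0.4]
opening: 0.0787
```

drive_tool:
  deltas:
    - [[-0.58,0.04,0,-0.98],[0,0,0,0],[0,0,0,0],[0,0,0,0],[0,0,0,0]]

```text
clock: 33.75
ee_pos: [0.4975, 0.1691, 0.2129]
orientation: [[-0.038, 0.999, 0.0], [0.999, 0.038, 0.001], [0.001, 0.0, -1.0]]
contact_force: [-0.3, -0.8, 0.6]
opening: 0.0789
```

Run:
```python
from rig import telemetry, eyes
import cv2
cv2.imwrite("pics/s25.png",cv2.resize(eyes.camera("scene")[60:230,190:330],None,fx=3.5,fy=3.5,interpolation=2))
s=telemetry.state();print(s["ee_pos"],s["contact_force"],s["opening"],s["orientation"],s["joint_pos"])
```

```text
[0.49743498 0.16904466 0.21282062] [ 0.56553731 -0.18885825  0.53067278] 0.0790721535649605 [[-3.84042951e-02  9.99262282e-01  3.41124595e-05]
 [ 9.99262063e-01  3.84042640e-02  6.65273007e-04]
 [ 6.63472159e-04  5.96366275e-05 -9.99999778e-01]] [-32.84586091  15.66931867  15.42253921  92.71348914  -4.36399522
  72.18995732  75.56647297]
```

View pics/s25.png

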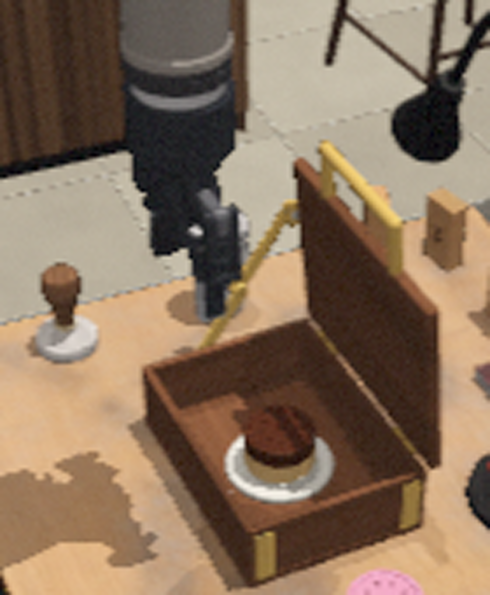

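drive_tool:
  deltas:
    - [[0,0.7,0.4,0],[0,0.7,0.8,0],[0,0.6,0.9,0],[0,0,0.9,0],[0,0,0.9,0]]

```text
clock: 34.22
ee_pos: [0.5484, 0.1704, 0.114]
orientation: [[-0.037, 0.999, 0.001], [0.999, 0.037, 0.0], [0.0, 0.001, -1.0]]
contact_force: [-0.2, 0.5, 0.3]
opening: 0.0787
```

drive_tool:
  deltas:
    - [[0,0,0.9,0],[0,0,0.6,0],[0,0.2,0.3,0],[0,0.25,0.2,0],[0,0.25,0.1,0]]

```text
clock: 34.63
ee_pos: [0.5659, 0.1707, 0.0626]
orientation: [[-0.038, 0.999, 0.0], [0.999, 0.038, 0.0], [0.0, 0.001, -1.0]]
contact_force: [0.2, -0.5, -0.1]
opening: 0.0786
```

drive_tool:
  deltas:
    - [[0,0.2,0,0],[0,0,0,0],[0,0,0,0],[0,0,0,0],[0,0,0,0]]

```text
clock: 35.05
ee_pos: [0.5702, 0.1704, 0.0634]
orientation: [[-0.037, 0.999, 0.001], [0.999, 0.037, 0.0], [0.0, 0.001, -1.0]]
contact_force: [0.0, 0.3, -0.2]
opening: 0.0787
```

Run:
```python
from rig import telemetry, eyes
import cv2
cv2.imwrite("pics/s26.png",cv2.resize(eyes.camera("scene")[90:220,210:340],None,fx=4.6,fy=4.6,interpolation=2))
s=telemetry.state();print(s["ee_pos"],s["contact_force"],s["opening"])
```

```text
[0.57006463 0.17032507 0.06329324] [ 0.24742599 -1.00463013 -0.59310312] 0.07864350877192366
```

View pics/s26.png

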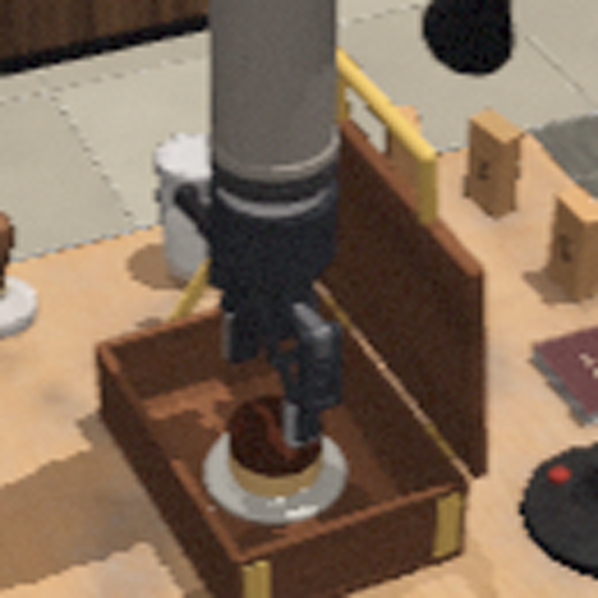

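drive_tool:
  deltas:
    - [[-0.07,0.06,0.4,0],[0,0,0.4,0],[0,0,0.2,0],[0,0,0,0],[0,0,0,0]]

```text
clock: 35.52
ee_pos: [0.5708, 0.1683, 0.0367]
orientation: [[-0.037, 0.999, -0.002], [0.999, 0.037, -0.001], [-0.001, -0.002, -1.0]]
contact_force: [0.1, 1.4, 0.1]
opening: 0.0789
```

drive_tool:
  deltas:
    - [[0,0,0,0],[0,0,0,0],[0,0,0,0],[0,0,0,0],[0,0,0,0]]
  fingers: 255

```text
clock: 35.93
ee_pos: [0.5726, 0.1687, 0.0388]
orientation: [[-0.037, 0.999, 0.002], [0.999, 0.037, 0.001], [0.001, 0.002, -1.0]]
contact_force: [-0.2, -0.5, 4.2]
opening: 0.0594
```

drive_tool:
  deltas:
    - [[0,0,0,0],[0,0,-0.2,0],[0,0,-0.3,0],[0,-0.3,0,0],[0,-0.4,0,0]]

```text
clock: 36.35
ee_pos: [0.5545, 0.1677, 0.0507]
orientation: [[-0.037, 0.999, 0.001], [0.999, 0.037, 0.0], [0.0, 0.001, -1.0]]
contact_force: [-0.9, -0.2, 0.2]
opening: 0.0592
```

Run:
```python
from rig import telemetry, eyes
import cv2
cv2.imwrite("pics/s27.png",cv2.resize(eyes.camera("scene")[90:220,210:340],None,fx=4.6,fy=4.6,interpolation=2))
s=telemetry.state();print(s["ee_pos"],s["contact_force"],s["opening"])
```

```text
[0.55086416 0.16782512 0.04997908] [-3.43201578 -0.00717072 -1.54649889] 0.05886459647556747
```

View pics/s27.png

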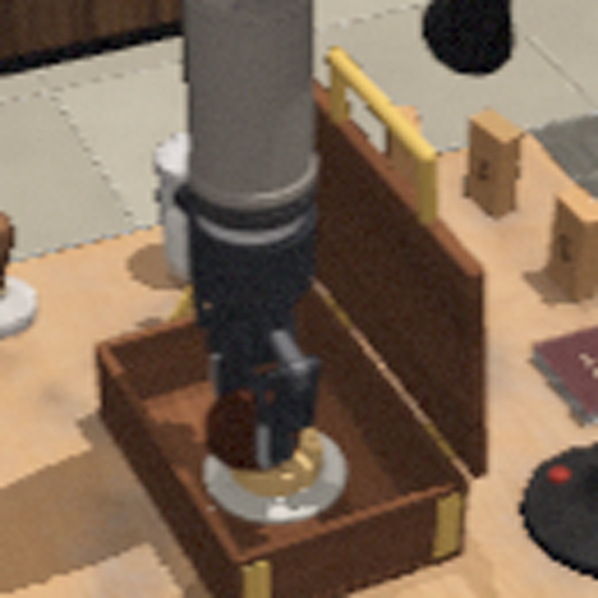

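drive_tool:
  deltas:
    - [[0,0,0,0],[0,0,0.2,0],[0,0,0.26,0],[0,0,0,0],[0,0,0,0]]

```text
clock: 36.82
ee_pos: [0.5552, 0.1681, 0.0388]
orientation: [[-0.037, 0.999, 0.002], [0.999, 0.037, 0.0], [0.0, 0.002, -1.0]]
contact_force: [1.3, 0.7, 2.0]
opening: 0.0591
```

drive_tool:
  deltas:
    - [[0,0,0,0],[0,0,0,0],[0,0,0,0],[0,0,0,0],[0,0,0,0]]
  fingers: 25

```text
clock: 37.23
ee_pos: [0.5539, 0.1677, 0.0386]
orientation: [[-0.037, 0.999, -0.0], [0.999, 0.037, -0.0], [-0.0, -0.0, -1.0]]
contact_force: [0.1, -0.1, -1.0]
opening: 0.077
```

drive_tool:
  deltas:
    - [[0,0,-0.4,0],[0,0,-0.8,0],[0,-0.4,-0.9,0],[0,-0.8,-0.9,0],[0,-0.8,-0.9,0]]

```text
clock: 37.65
ee_pos: [0.5041, 0.1657, 0.1379]
orientation: [[-0.036, 0.999, 0.001], [0.999, 0.036, -0.0], [-0.0, 0.001, -1.0]]
contact_force: [-0.0, 0.7, 1.0]
opening: 0.0769
```

Run:
```python
from rig import telemetry, eyes
import cv2
cv2.imwrite("pics/s28.png",cv2.resize(eyes.camera("scene")[90:220,210:340],None,fx=4.6,fy=4.6,interpolation=2))
s=telemetry.state();print(s["ee_pos"],s["contact_force"],s["opening"])
```

```text
[0.5023851  0.16706975 0.14238968] [-3.00660591 -0.37518613  2.83890282] 0.07720529606035641
```

View pics/s28.png

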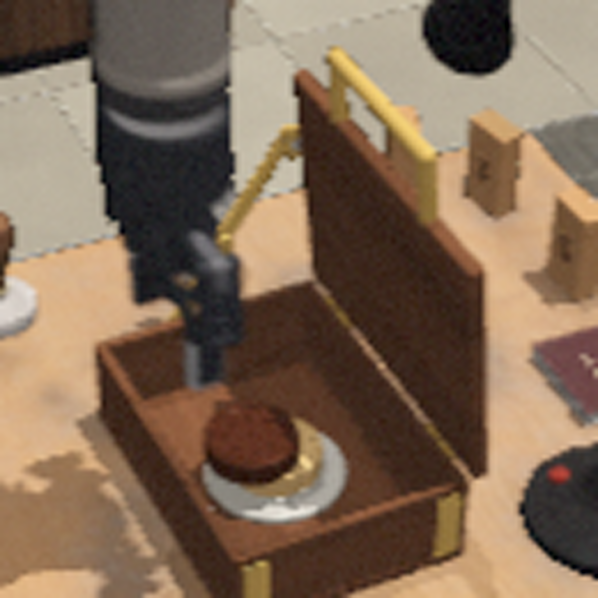

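drive_tool:
  deltas:
    - [[0,0,-0.8,0],[0.8,0,-0.8,0],[0.9,0,-0.8,0],[0.9,0,-0.4,0],[0.9,0,0,0]]
  fingers: 255

```text
clock: 38.12
ee_pos: [0.5028, 0.2551, 0.2106]
orientation: [[-0.037, 0.999, 0.007], [0.999, 0.037, 0.004], [0.004, 0.007, -1.0]]
contact_force: [0.6, 0.6, 0.1]
opening: 0.0162
```

drive_tool:
  deltas:
    - [[0.9,0.3,0,0],[0.9,0.5,0,0],[0.9,0.6,0,0],[0.75,0.7,0,0],[0,0.8,0,0]]

```text
clock: 38.53
ee_pos: [0.5679, 0.3496, 0.2065]
orientation: [[-0.046, 0.999, -0.002], [0.999, 0.046, 0.005], [0.006, -0.002, -1.0]]
contact_force: [-1.5, 1.1, -0.3]
opening: -0.0
```

drive_tool:
  deltas:
    - [[0,0.8,0,0],[0,0.8,0,0],[0,0.4,0,0],[0,0,0,0],[0,0,0,0]]

```text
clock: 38.95
ee_pos: [0.6203, 0.3438, 0.2062]
orientation: [[-0.037, 0.999, -0.0], [0.999, 0.037, -0.0], [-0.0, -0.0, -1.0]]
contact_force: [0.1, 0.5, 0.1]
opening: 0.0002
```

drive_tool:
  deltas:
    - [[0,0,0,0],[0,0,0,0],[0,0,0,0],[0,0,0,0],[0,0,0,0]]

```text
clock: 39.37
ee_pos: [0.6197, 0.3444, 0.2067]
orientation: [[-0.038, 0.999, 0.0], [0.999, 0.038, 0.0], [0.0, 0.0, -1.0]]
contact_force: [0.1, 1.0, -0.5]
opening: -0.0001
```

Run:
```python
from rig import telemetry, eyes
import cv2
cv2.imwrite("pics/s29.png",cv2.resize(eyes.camera("scene")[60:190,210:340],None,fx=4.6,fy=4.6,interpolation=2))
s=telemetry.state();print(s["ee_pos"],s["contact_force"],s["opening"])
```

```text
[0.61977835 0.3443717  0.20659563] [0.61149003 1.0511521  0.38620207] -0.00015029188743216664
```

View pics/s29.png

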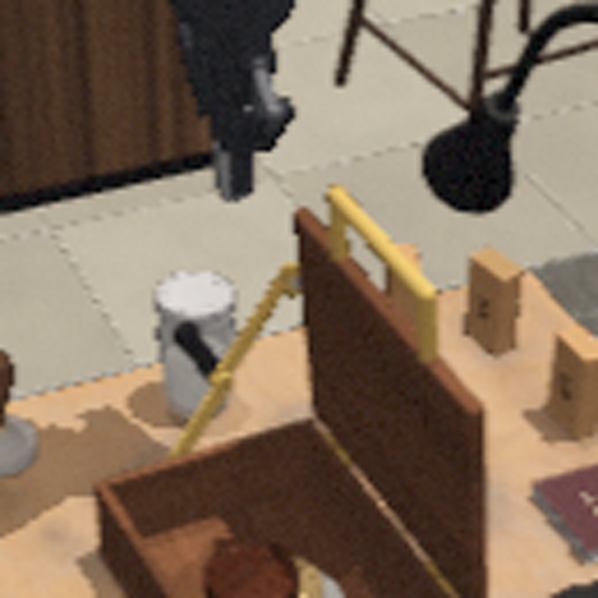

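drive_tool:
  deltas:
    - [[0,0,0.6,0],[0,0,0.9,0],[0,0,0.9,0],[0,0,0.9,0],[0,0,0.5,0]]

```text
clock: 39.83
ee_pos: [0.6182, 0.3457, 0.1093]
orientation: [[-0.038, 0.999, -0.004], [0.999, 0.038, 0.002], [0.002, -0.003, -1.0]]
contact_force: [-3.2, 6.2, 12.5]
opening: -0.0005
```

drive_tool:
  deltas:
    - [[0,0,0.46,0],[0,0,0,0],[0,0,0,0],[0,-0.2,0,0],[0,-0.2,0,0]]

```text
clock: 40.25
ee_pos: [0.6104, 0.3461, 0.1014]
orientation: [[-0.039, 0.999, 0.003], [0.999, 0.039, 0.003], [0.003, 0.003, -1.0]]
contact_force: [0.6, -1.0, -0.4]
opening: -0.0
```

drive_tool:
  deltas:
    - [[0,-0.15,0,0],[0,-0.15,0,0],[0,-0.1,0,0],[0,0,0,0],[0,0,0,0]]

```text
clock: 40.67
ee_pos: [0.6022, 0.343, 0.1013]
orientation: [[-0.036, 0.999, 0.005], [0.999, 0.036, 0.001], [0.001, 0.005, -1.0]]
contact_force: [4.1, 0.6, 3.7]
opening: 0.0001
```

Run:
```python
from rig import telemetry, eyes
import cv2
cv2.imwrite("pics/s30.png",cv2.resize(eyes.camera("scene")[90:170,220:320],None,fx=7,fy=7,interpolation=2))
s=telemetry.state();print(s["ee_pos"],s["contact_force"],s["opening"])
```

```text
[0.60191294 0.34287843 0.10094482] [4.96949904 0.2678366  4.22569341] 0.00019223101681078932
```

View pics/s30.png

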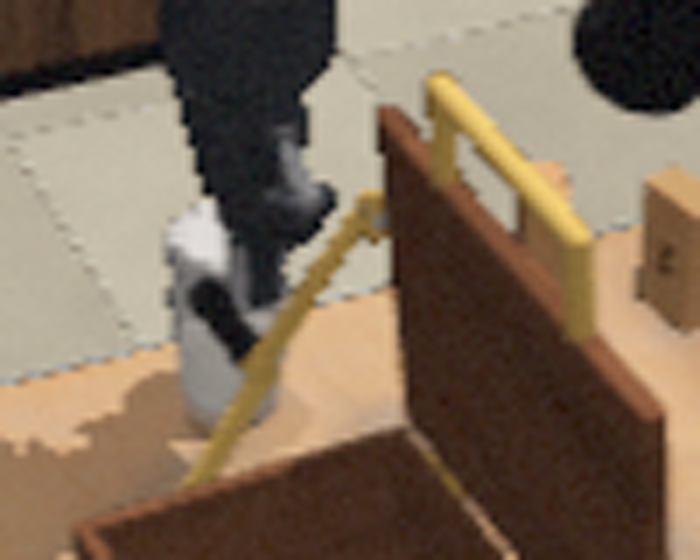

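drive_tool:
  deltas:
    - [[0,-0.12,-0.03,0],[0,-0.12,-0.03,0],[0,0,0,0],[0,0,0,0],[0,0,0,0]]

```text
clock: 41.13
ee_pos: [0.5982, 0.3424, 0.1016]
orientation: [[-0.035, 0.999, 0.008], [0.999, 0.035, 0.001], [0.0, 0.008, -1.0]]
contact_force: [10.2, 3.0, -0.4]
opening: 0.0
```

drive_tool:
  deltas:
    - [[0,-0.12,-0.03,0],[0,-0.12,-0.03,0],[0,0,0,0],[0,0,0,0],[0,0,0,0]]

```text
clock: 41.55
ee_pos: [0.5975, 0.342, 0.1025]
orientation: [[-0.034, 0.999, 0.019], [0.999, 0.033, 0.002], [0.001, 0.019, -1.0]]
contact_force: [20.2, 5.0, -9.5]
opening: 0.0
```

Run:
```python
from rig import telemetry, eyes
import cv2
cv2.imwrite("pics/s31.png",cv2.resize(eyes.camera("scene")[90:170,220:320],None,fx=7,fy=7,interpolation=2))
s=telemetry.state();print(s["ee_pos"],s["contact_force"],s["opening"])
```

```text
[0.59752904 0.34203404 0.10248998] [20.44610264  4.53658428 -9.43635922] -8.058239749468739e-05
```

View pics/s31.png

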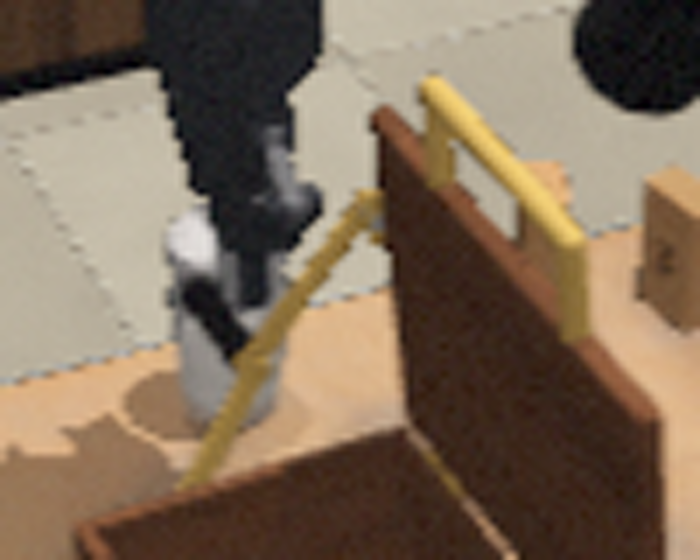

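drive_tool:
  deltas:
    - [[0,0.3,0,0],[0.25,0.3,0,0],[0.25,0,0,0],[0,0,0,0],[0,0,0,0]]

```text
clock: 42.02
ee_pos: [0.6001, 0.3567, 0.1012]
orientation: [[-0.039, 0.999, -0.005], [0.999, 0.039, -0.001], [-0.001, -0.005, -1.0]]
contact_force: [0.2, 0.1, -0.1]
opening: -0.0003
```

drive_tool:
  deltas:
    - [[0,0,-0.6,0],[0,0,-0.8,0],[0,0,-0.8,0],[0,0,-0.8,0],[0,0,-0.8,0]]

```text
clock: 42.43
ee_pos: [0.6012, 0.3556, 0.1983]
orientation: [[-0.038, 0.999, -0.003], [0.999, 0.038, -0.001], [-0.001, -0.003, -1.0]]
contact_force: [-0.6, -0.2, 0.3]
opening: 0.0
```

Run:
```python
from rig import telemetry, eyes
import cv2
cv2.imwrite("pics/s32.png",cv2.resize(eyes.camera("scene")[90:170,220:320],None,fx=7,fy=7,interpolation=2))
s=telemetry.state();print(s["ee_pos"],s["contact_force"],s["opening"])
```

```text
[0.60344222 0.35679874 0.20365572] [1.61167315 0.28418386 3.68930171] -0.00034465021169844155
```

View pics/s32.png

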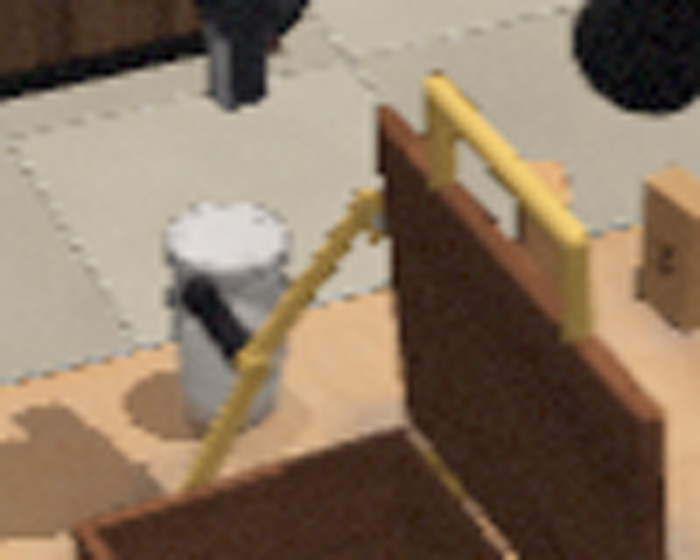

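drive_tool:
  deltas:
    - [[0,-0.7,0,0],[0,-0.8,0,0],[-0.4,-0.8,0,0],[-0.8,-0.8,0,0],[-0.9,-0.14,0,0]]
  fingers: 20

```text
clock: 42.9
ee_pos: [0.5178, 0.3026, 0.197]
orientation: [[-0.044, 0.999, -0.006], [0.999, 0.044, 0.001], [0.001, -0.006, -1.0]]
contact_force: [0.0, -0.2, 0.2]
opening: 0.0605
```

drive_tool:
  deltas:
    - [[-0.95,0,0,0],[-0.95,0,0,0],[-0.95,0,0,0],[-0.95,0,0.5,0],[-0.95,0,0.7,0]]

```text
clock: 43.32
ee_pos: [0.5281, 0.1811, 0.169]
orientation: [[-0.038, 0.999, 0.003], [0.999, 0.038, 0.002], [0.001, 0.003, -1.0]]
contact_force: [1.8, 0.8, -0.1]
opening: 0.0788
```

drive_tool:
  deltas:
    - [[-0.6,0,0.8,0],[0,0,0.8,0],[0,0,0.8,0],[0,0,0.8,0],[0,0,0.5,0]]

```text
clock: 43.73
ee_pos: [0.5258, 0.1662, 0.0728]
orientation: [[-0.037, 0.999, -0.005], [0.999, 0.037, -0.001], [-0.001, -0.005, -1.0]]
contact_force: [-0.7, 0.1, 0.3]
opening: 0.0788
```

drive_tool:
  deltas:
    - [[0,0,0,0],[0,0,0,0],[0,0,0,0],[0,0,0,0],[0,0,0,0]]

```text
clock: 44.15
ee_pos: [0.5294, 0.1672, 0.0766]
orientation: [[-0.037, 0.999, 0.002], [0.999, 0.037, 0.001], [0.001, 0.002, -1.0]]
contact_force: [0.0, -0.8, 0.3]
opening: 0.0786
```

Run:
```python
from rig import telemetry, eyes
import cv2
cv2.imwrite("pics/s33.png",cv2.resize(eyes.camera("scene")[90:220,210:340],None,fx=4.6,fy=4.6,interpolation=2))
s=telemetry.state();print(s["ee_pos"],s["contact_force"],s["opening"])
```

```text
[0.52936459 0.16717824 0.07641242] [ 0.2174013 -0.313182   0.0283922] 0.07888132483321375
```

View pics/s33.png

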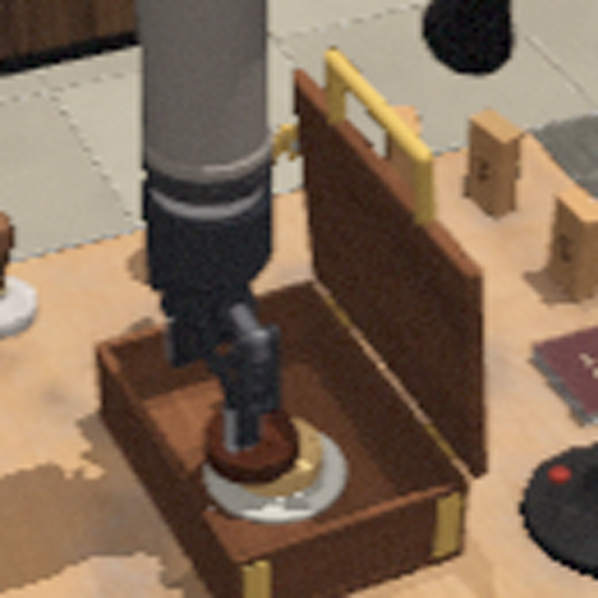

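drive_tool:
  deltas:
    - [[0,0.5,0.2,0],[0,0.5,0.4,0],[0,0,0.5,0],[0,0,0.4,0],[0,0,0,0]]

```text
clock: 44.62
ee_pos: [0.5516, 0.1674, 0.0357]
orientation: [[-0.037, 0.999, -0.005], [0.999, 0.037, -0.001], [-0.001, -0.005, -1.0]]
contact_force: [-0.7, 0.0, -1.0]
opening: 0.0783
```

drive_tool:
  deltas:
    - [[0,0,0,0],[0,0,0,0],[0,0,0,0],[0,0,0,0],[0,0,0,0]]

```text
clock: 45.03
ee_pos: [0.554, 0.1681, 0.0385]
orientation: [[-0.037, 0.999, 0.001], [0.999, 0.037, 0.0], [0.0, 0.001, -1.0]]
contact_force: [-0.0, -0.6, -0.5]
opening: 0.079
```

drive_tool:
  deltas:
    - [[0,0,0,0],[0,0,0,0],[0,0,0,0],[0,0,0,0],[0,0,0,0]]
  fingers: 255

```text
clock: 45.45
ee_pos: [0.5544, 0.168, 0.0389]
orientation: [[-0.037, 0.999, 0.002], [0.999, 0.037, 0.001], [0.001, 0.002, -1.0]]
contact_force: [-0.6, -0.0, 6.8]
opening: 0.0591
```

drive_tool:
  deltas:
    - [[0,0,0,0],[0,0,-0.2,0],[0,0,-0.3,0],[0,0.3,0,0],[0,0.35,0,0]]

```text
clock: 45.87
ee_pos: [0.5704, 0.1688, 0.0509]
orientation: [[-0.038, 0.999, 0.001], [0.999, 0.038, 0.001], [0.001, 0.001, -1.0]]
contact_force: [0.4, -0.3, -0.7]
opening: 0.059
```

drive_tool:
  deltas:
    - [[0,0,0,0],[0,0,0,0],[0,0,0,0],[0,0,0,0],[0,0,0,0]]

```text
clock: 46.28
ee_pos: [0.5694, 0.1684, 0.0501]
orientation: [[-0.037, 0.999, -0.001], [0.999, 0.037, -0.0], [-0.0, -0.001, -1.0]]
contact_force: [-0.8, -1.1, -1.1]
opening: 0.0592
```

Run:
```python
from rig import telemetry, eyes
import cv2
cv2.imwrite("pics/s34.png",cv2.resize(eyes.camera("scene")[90:220,210:340],None,fx=4.6,fy=4.6,interpolation=2))
s=telemetry.state();print(s["ee_pos"],s["contact_force"],s["opening"])
```

```text
[0.56946486 0.16848475 0.05014989] [-0.23021513 -0.42592859 -0.16647731] 0.05920697682798831
```

View pics/s34.png

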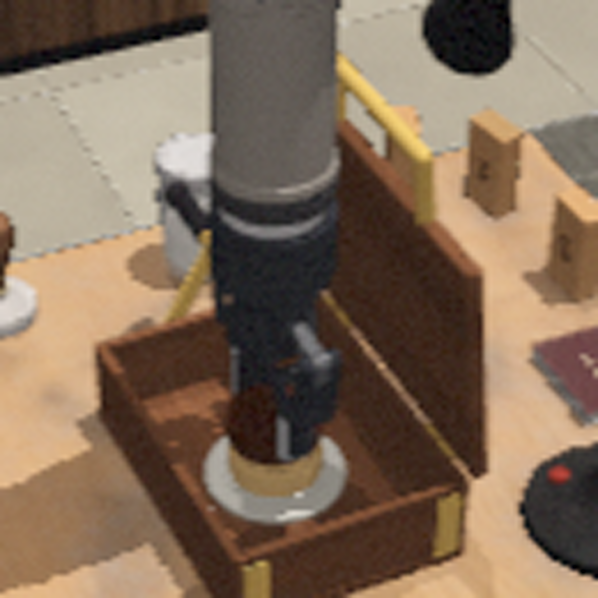

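drive_tool:
  deltas:
    - [[0,0.1,0.1,0],[0,0,0.2,0],[0,0,0.15,0],[0,0,0,0],[0,0,0,0]]

```text
clock: 46.75
ee_pos: [0.5725, 0.1685, 0.039]
orientation: [[-0.037, 0.999, 0.0], [0.999, 0.037, 0.0], [-0.0, 0.0, -1.0]]
contact_force: [-0.1, 0.4, 0.5]
opening: 0.0591
```

drive_tool:
  deltas:
    - [[0,0,0.03,0],[0,0,0,0],[0,0,0,0],[0,0,0,0],[0,0,0,0]]

```text
clock: 47.17
ee_pos: [0.5725, 0.1685, 0.0389]
orientation: [[-0.037, 0.999, 0.0], [0.999, 0.037, 0.0], [0.0, 0.0, -1.0]]
contact_force: [-2.2, 0.1, 4.8]
opening: 0.0594
```

drive_tool:
  deltas:
    - [[0,0,0,0],[0,0,0,0],[0,0,0,0],[0,0,0,0],[0,0,0,0]]
  fingers: 25

```text
clock: 47.58
ee_pos: [0.5722, 0.1685, 0.0379]
orientation: [[-0.037, 0.999, -0.001], [0.999, 0.037, -0.0], [-0.0, -0.001, -1.0]]
contact_force: [0.2, -0.8, 0.6]
opening: 0.0769
```

drive_tool:
  deltas:
    - [[0,0,-0.4,0],[0,0,-0.8,0],[0,-0.4,-0.9,0],[0,-0.8,-0.9,0],[0,-0.8,-0.9,0]]

```text
clock: 48.0
ee_pos: [0.5224, 0.1663, 0.1373]
orientation: [[-0.036, 0.999, 0.001], [0.999, 0.036, -0.0], [-0.0, 0.001, -1.0]]
contact_force: [0.0, 0.1, -0.1]
opening: 0.0769
```

Run:
```python
from rig import telemetry, eyes
import cv2
im=eyes.camera("scene")
cv2.imwrite("pics/s35.png",cv2.resize(im[90:220,210:340],None,fx=4.6,fy=4.6,interpolation=2))
cv2.imwrite("pics/s35c.png",cv2.resize(im[165:205,245:295],None,fx=14,fy=14,interpolation=2))
s=telemetry.state();print(s["ee_pos"],s["contact_force"],s["opening"])
```

```text
[0.52075051 0.16776636 0.14204333] [-4.1491144  -0.61276803  2.07759501] 0.07688008360853722
```

View pics/s35.png

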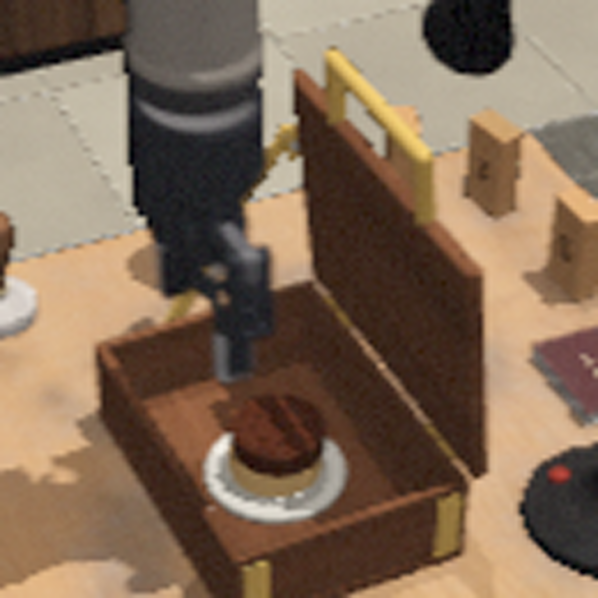

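View pics/s35c.png

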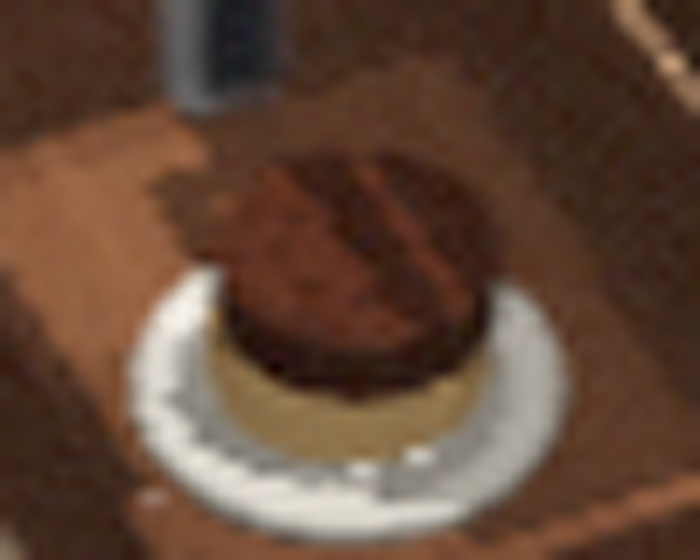

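Run:
```python
import numpy as np
phi=np.radians(92.2)
N=16
wx=[-.005,-.005]+[0]*7+[.0095]*7
wy=[0]*2+[.0144]*12+[0]*2
for i in range(N):
    c,s=np.cos(phi),np.sin(phi)
    print([round(float(c*wx[i]+s*wy[i])/.025,2),round(float(s*wx[i]-c*wy[i])/.025,2),-.7 if i<4 else 0,.98])
    phi-=.098
    if i%5==4: print()
print(np.degrees(phi))
```

```text
[0.01, -0.2, -0.7, 0.98]
[-0.01, -0.2, -0.7, 0.98]
[0.57, -0.09, -0.7, 0.98]
[0.56, -0.15, -0.7, 0.98]
[0.54, -0.2, 0, 0.98]

[0.52, -0.25, 0, 0.98]
[0.49, -0.3, 0, 0.98]
[0.46, -0.35, 0, 0.98]
[0.42, -0.39, 0, 0.98]
[0.67, -0.18, 0, 0.98]

[0.65, -0.24, 0, 0.98]
[0.62, -0.3, 0, 0.98]
[0.59, -0.36, 0, 0.98]
[0.55, -0.42, 0, 0.98]
[0.37, 0.09, 0, 0.98]

[0.38, 0.05, 0, 0.98]
2.3602177234868993
```

drive_tool:
  deltas:
    - [[0,-0.2,-0.7,0.98],[0,-0.2,-0.7,0.98],[0.57,-0.09,-0.7,0.98],[0.56,-0.15,-0.7,0.98],[0.54,-0.2,0,0.98]]

```text
clock: 48.47
ee_pos: [0.5149, 0.2112, 0.2108]
orientation: [[0.443, 0.897, 0.008], [0.897, -0.443, 0.004], [0.007, 0.005, -1.0]]
contact_force: [0.6, 0.2, 0.3]
opening: 0.0776
```

drive_tool:
  deltas:
    - [[0.52,-0.25,0,0.98],[0.49,-0.3,0,0.98],[0.46,-0.35,0,0.98],[0.42,-0.39,0,0.98],[0.67,-0.18,0,0.98]]
  fingers: 90

```text
clock: 48.88
ee_pos: [0.5206, 0.2836, 0.2067]
orientation: [[0.811, 0.585, -0.001], [0.585, -0.811, 0.001], [-0.0, -0.002, -1.0]]
contact_force: [0.1, -0.4, 0.3]
opening: 0.0553
```

drive_tool:
  deltas:
    - [[0.65,-0.24,0,0.98],[0.62,-0.3,0,0.98],[0.59,-0.36,0,0.98],[0.55,-0.42,0,0.98],[0.37,0.09,0,0.98]]

```text
clock: 49.3
ee_pos: [0.5689, 0.3447, 0.2058]
orientation: [[0.99, 0.139, -0.001], [0.139, -0.99, 0.004], [-0.0, -0.004, -1.0]]
contact_force: [-0.8, -0.2, -0.2]
opening: 0.0551
```

drive_tool:
  deltas:
    - [[0.38,0.05,0,0.98],[0,0,0,0],[0,0,0,0],[0,0,0,0],[0,0,0,0]]

```text
clock: 49.72
ee_pos: [0.5788, 0.3398, 0.2062]
orientation: [[0.999, 0.042, -0.0], [0.042, -0.999, 0.001], [-0.0, -0.001, -1.0]]
contact_force: [0.2, -0.6, -0.4]
opening: 0.0555
```

Run:
```python
from rig import telemetry, eyes
import cv2
cv2.imwrite("pics/s36.png",cv2.resize(eyes.camera("scene")[90:170,220:320],None,fx=7,fy=7,interpolation=2))
s=telemetry.state();print(s["ee_pos"],s["contact_force"],s["opening"],s["orientation"][0])
```

```text
[0.57883526 0.33983989 0.20619262] [0.62354338 0.18636158 0.31402123] 0.05544308788778107 [ 9.99140400e-01  4.14524656e-02 -3.92628116e-04]
```

View pics/s36.png

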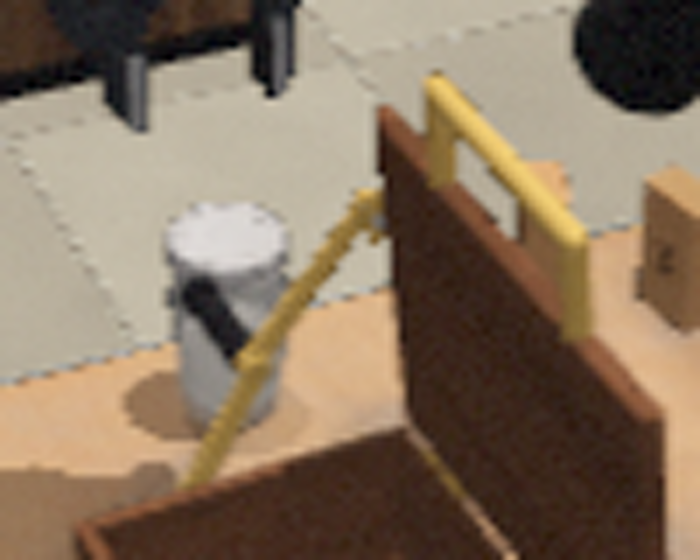

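The stay is still locked, with the knob tip at (195,290) and the knee at (250,360), the same as just after relocking. I'll descend and grip the knob.

drive_tool:
  deltas:
    - [[0,-0.03,0.8,0],[0,0,0.9,0],[0,0,0.9,0],[0,0,0.9,0],[0,0,0.6,0]]

```text
clock: 50.18
ee_pos: [0.5777, 0.3402, 0.1012]
orientation: [[0.999, 0.041, -0.003], [0.041, -0.999, -0.001], [-0.003, 0.001, -1.0]]
contact_force: [-0.2, 0.1, 0.2]
opening: 0.0552
```

drive_tool:
  deltas:
    - [[0,0,0.35,0],[0,0,0,0],[0,0,0,0],[0,0,0,0],[0,0,0,0]]

```text
clock: 50.6
ee_pos: [0.5805, 0.3409, 0.0965]
orientation: [[0.999, 0.04, 0.003], [0.04, -0.999, 0.002], [0.003, -0.002, -1.0]]
contact_force: [0.6, -0.1, 0.1]
opening: 0.0552
```

drive_tool:
  deltas:
    - [[0,0,0,0],[0,0,0,0],[0,0,0,0],[0,0,0,0],[0,0,0,0]]
  fingers: 255

```text
clock: 51.02
ee_pos: [0.5796, 0.3406, 0.0951]
orientation: [[0.999, 0.04, 0.001], [0.04, -0.999, 0.001], [0.001, -0.0, -1.0]]
contact_force: [-0.3, 0.7, 2.0]
opening: 0.0155
```

drive_tool:
  deltas:
    - [[0,0,0,0],[0,0,0,0],[0,0,0,0],[0,0,0,0],[0,0,0,0]]

```text
clock: 51.43
ee_pos: [0.5798, 0.3406, 0.0949]
orientation: [[0.999, 0.04, 0.001], [0.04, -0.999, 0.0], [0.001, -0.0, -1.0]]
contact_force: [0.2, 0.5, 3.6]
opening: 0.0154
```

Run:
```python
from rig import telemetry, eyes
import cv2
cv2.imwrite("pics/s37.png",cv2.resize(eyes.camera("scene")[90:170,220:320],None,fx=7,fy=7,interpolation=2))
s=telemetry.state();print(s["ee_pos"],s["contact_force"],s["opening"],s["clock"])
import numpy as np
a=np.linspace(1.04,.16,31);x=85*np.cos(a);z=85*np.sin(a)
for i in range(30): print([round(float(x[i+1]-x[i])/25,3),0,round(-float(z[i+1]-z[i])/25,3),0],round(a[i+1],2),end='\n' if i%5==4 else ' ')
```

```text
[0.57978286 0.3405903  0.09492343] [-0.56653917  0.83432997  2.84289147] 0.0158157622544281 51.4833
[0.085, 0, 0.052, 0] 1.01 [0.084, 0, 0.054, 0] 0.98 [0.082, 0, 0.057, 0] 0.95 [0.08, 0, 0.059, 0] 0.92 [0.079, 0, 0.061, 0] 0.89
[0.077, 0, 0.064, 0] 0.86 [0.075, 0, 0.066, 0] 0.83 [0.073, 0, 0.068, 0] 0.81 [0.071, 0, 0.07, 0] 0.78 [0.069, 0, 0.072, 0] 0.75
[0.067, 0, 0.074, 0] 0.72 [0.064, 0, 0.076, 0] 0.69 [0.062, 0, 0.078, 0] 0.66 [0.06, 0, 0.08, 0] 0.63 [0.058, 0, 0.081, 0] 0.6
[0.055, 0, 0.083, 0] 0.57 [0.053, 0, 0.085, 0] 0.54 [0.05, 0, 0.086, 0] 0.51 [0.048, 0, 0.088, 0] 0.48 [0.045, 0, 0.089, 0] 0.45
[0.042, 0, 0.09, 0] 0.42 [0.04, 0, 0.091, 0] 0.39 [0.037, 0, 0.093, 0] 0.37 [0.034, 0, 0.094, 0] 0.34 [0.031, 0, 0.095, 0] 0.31
[0.029, 0, 0.096, 0] 0.28 [0.026, 0, 0.096, 0] 0.25 [0.023, 0, 0.097, 0] 0.22 [0.02, 0, 0.098, 0] 0.19 [0.017, 0, 0.098, 0] 0.16
```

View pics/s37.png

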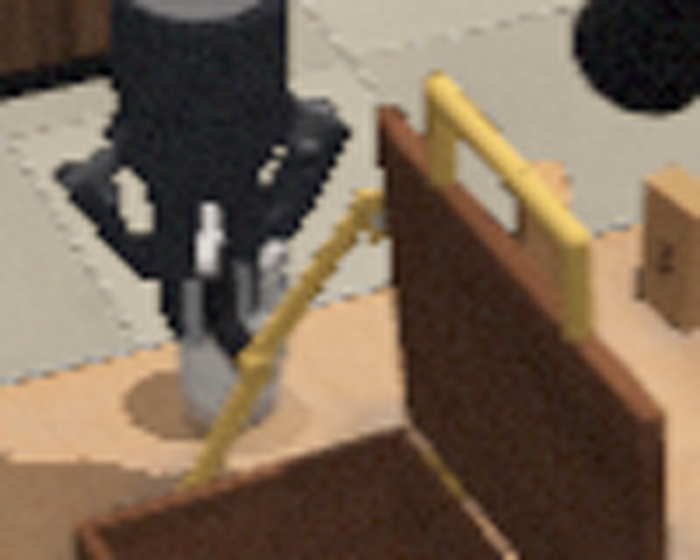

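drive_tool:
  deltas:
    - [[0.085,0,0.052,0],[0.084,0,0.054,0],[0.082,0,0.057,0],[0.08,0,0.059,0],[0.079,0,0.061,0]]

```text
clock: 51.9
ee_pos: [0.5886, 0.3409, 0.0881]
orientation: [[0.999, 0.04, -0.003], [0.04, -0.999, 0.0], [-0.003, -0.0, -1.0]]
contact_force: [0.4, -0.5, 2.6]
opening: 0.0156
```

drive_tool:
  deltas:
    - [[0.077,0,0.064,0],[0.075,0,0.066,0],[0.073,0,0.068,0],[0.071,0,0.07,0],[0.069,0,0.072,0]]

```text
clock: 52.32
ee_pos: [0.5978, 0.3413, 0.0789]
orientation: [[0.999, 0.04, -0.002], [0.04, -0.999, -0.0], [-0.002, 0.0, -1.0]]
contact_force: [-2.2, -0.7, 6.9]
opening: 0.0158
```

Run:
```python
from rig import telemetry, eyes
import cv2
cv2.imwrite("pics/s38.png",cv2.resize(eyes.camera("scene")[50:210,180:340],None,fx=3.7,fy=3.7,interpolation=2))
s=telemetry.state();print(s["ee_pos"],s["contact_force"],s["opening"],s["clock"])
```

```text
[0.59816856 0.34128969 0.07843802] [-1.148623   -0.58206437  4.84870736] 0.015681857584126623 52.3667
```

View pics/s38.png

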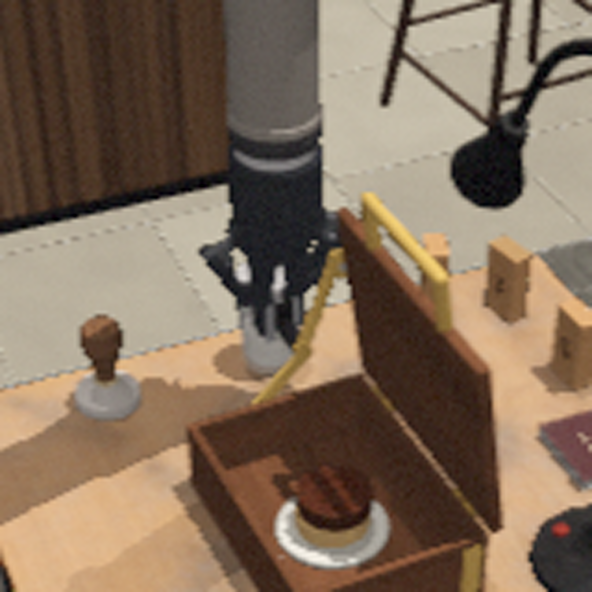

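The knee has broken backward and the lid is following, so I'll continue lowering.

drive_tool:
  deltas:
    - [[0.067,0,0.074,0],[0.064,0,0.076,0],[0.062,0,0.078,0],[0.06,0,0.08,0],[0.058,0,0.081,0]]

```text
clock: 52.78
ee_pos: [0.6055, 0.3416, 0.0684]
orientation: [[0.999, 0.04, -0.003], [0.04, -0.999, -0.001], [-0.003, 0.0, -1.0]]
contact_force: [-4.0, -0.4, 4.1]
opening: 0.016
```

drive_tool:
  deltas:
    - [[0.055,0,0.083,0],[0.053,0,0.085,0],[0.05,0,0.086,0],[0.048,0,0.088,0],[0.045,0,0.089,0]]

```text
clock: 53.2
ee_pos: [0.6115, 0.3418, 0.0583]
orientation: [[0.999, 0.04, -0.003], [0.04, -0.999, -0.0], [-0.003, 0.0, -1.0]]
contact_force: [-5.1, 1.9, -4.5]
opening: 0.0156
```

drive_tool:
  deltas:
    - [[0.042,0,0.09,0],[0.04,0,0.091,0],[0.037,0,0.093,0],[0.034,0,0.094,0],[0.031,0,0.095,0]]

```text
clock: 53.62
ee_pos: [0.6167, 0.3418, 0.0459]
orientation: [[0.999, 0.04, -0.002], [0.04, -0.999, -0.001], [-0.002, 0.001, -1.0]]
contact_force: [-1.8, 0.5, -2.2]
opening: 0.0159
```

drive_tool:
  deltas:
    - [[0.029,0,0.096,0],[0.026,0,0.096,0],[0.023,0,0.097,0],[0,0,0.04,0],[0,0,0,0]]

```text
clock: 54.03
ee_pos: [0.6195, 0.3418, 0.038]
orientation: [[0.999, 0.04, 0.0], [0.04, -0.999, -0.0], [0.0, 0.0, -1.0]]
contact_force: [-0.1, -0.0, -4.2]
opening: 0.0153
```

Run:
```python
from rig import telemetry, eyes
import cv2
cv2.imwrite("pics/s39.png",cv2.resize(eyes.camera("scene")[50:210,180:340],None,fx=3.7,fy=3.7,interpolation=2))
s=telemetry.state();print(s["ee_pos"],s["contact_force"],s["opening"],s["clock"])
```

```text
[0.61957761 0.34177445 0.0381788 ] [-0.08032478  0.28014727 -4.43440058] 0.015572749795811374 54.0833
```

View pics/s39.png

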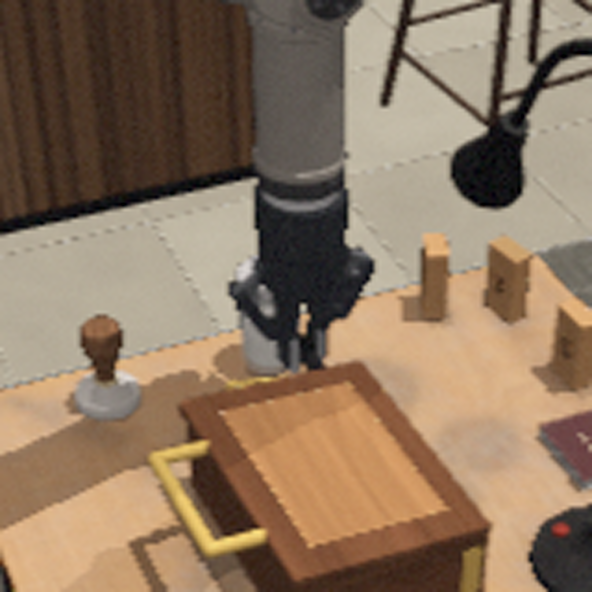

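drive_tool:
  deltas:
    - [[0.02,0,0.08,0],[0.01,0,0.08,0],[0,0,0,0],[0,0,0,0],[0,0,0,0]]

```text
clock: 54.5
ee_pos: [0.6204, 0.3419, 0.0335]
orientation: [[0.999, 0.04, 0.001], [0.04, -0.999, -0.001], [0.001, 0.001, -1.0]]
contact_force: [0.9, 0.3, -10.3]
opening: 0.0153
```

drive_tool:
  deltas:
    - [[0,0,0.06,0],[0,0,0.06,0],[0,0,0,0],[0,0,0,0],[0,0,0,0]]

```text
clock: 54.92
ee_pos: [0.6204, 0.342, 0.0322]
orientation: [[0.999, 0.04, 0.001], [0.04, -0.999, 0.0], [0.001, -0.0, -1.0]]
contact_force: [-0.3, -0.7, -6.3]
opening: 0.0155
```

Run:
```python
from rig import telemetry, eyes
import cv2
im=eyes.camera("scene")
cv2.imwrite("pics/s40.png",cv2.resize(im[130:230,210:320],None,fx=6,fy=6,interpolation=2))
s=telemetry.state();print(s["ee_pos"],s["contact_force"],s["opening"],s["clock"])
```

```text
[0.62036882 0.34203745 0.03218086] [-0.4604365  -0.09088585 -5.82414243] 0.015439145444367667 54.9667
```

View pics/s40.png

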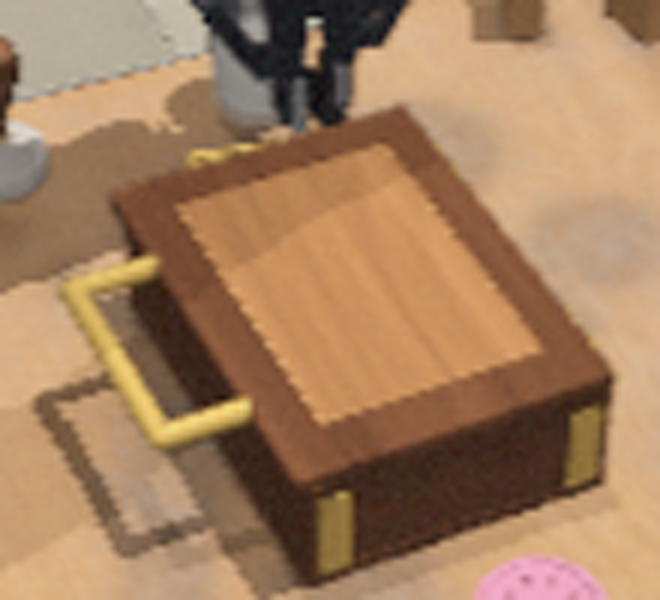

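The lid matches its shut picture from the start: handle corners at (70,290) and (160,440), front corner at (300,485). I'll release and retreat upward.

drive_tool:
  deltas:
    - [[0,0,0,0],[0,0,0,0],[0,0,0,0],[0,0,0,0],[0,0,0,0]]
  fingers: 90

```text
clock: 55.38
ee_pos: [0.6208, 0.3423, 0.0326]
orientation: [[0.999, 0.04, 0.002], [0.04, -0.999, 0.001], [0.002, -0.001, -1.0]]
contact_force: [0.1, -0.2, -1.0]
opening: 0.0554
```

drive_tool:
  deltas:
    - [[0,0,-0.3,0],[0,0,-0.6,0],[0,0,-0.9,0],[0,0,-0.9,0],[0,0,-0.9,0]]

```text
clock: 55.8
ee_pos: [0.6201, 0.342, 0.1233]
orientation: [[0.999, 0.04, 0.0], [0.04, -0.999, 0.0], [0.0, -0.0, -1.0]]
contact_force: [0.5, -0.3, 0.5]
opening: 0.0553
```

drive_tool:
  deltas:
    - [[0,0,-0.9,0],[0,0,-0.6,0],[0,0,0,0],[0,0,0,0],[0,0,0,0]]

```text
clock: 56.22
ee_pos: [0.6194, 0.3418, 0.158]
orientation: [[0.999, 0.04, -0.002], [0.04, -0.999, -0.001], [-0.002, 0.001, -1.0]]
contact_force: [-0.7, 0.1, -0.0]
opening: 0.0552
```

drive_tool:
  deltas:
    - [[0,0,0,0],[0,0,0,0],[0,0,0,0],[0,0,0,0],[0,0,0,0]]

```text
clock: 56.63
ee_pos: [0.6199, 0.342, 0.1587]
orientation: [[0.999, 0.04, -0.001], [0.04, -0.999, -0.0], [-0.001, 0.0, -1.0]]
contact_force: [0.1, -0.6, 0.6]
opening: 0.0555
```

Run:
```python
from rig import telemetry, eyes
import cv2
im=eyes.camera("scene")
cv2.imwrite("pics/s41.png",im)
cv2.imwrite("pics/s41c.png",cv2.resize(im[130:230,210:320],None,fx=6,fy=6,interpolation=2))
s=telemetry.state();print(s["ee_pos"],s["contact_force"],s["opening"],s["clock"])
```

```text
[0.62001453 0.34199919 0.15885774] [-0.93858603 -0.49752862 -0.56790072] 0.05527114792392052 56.6833
```

View pics/s41.png

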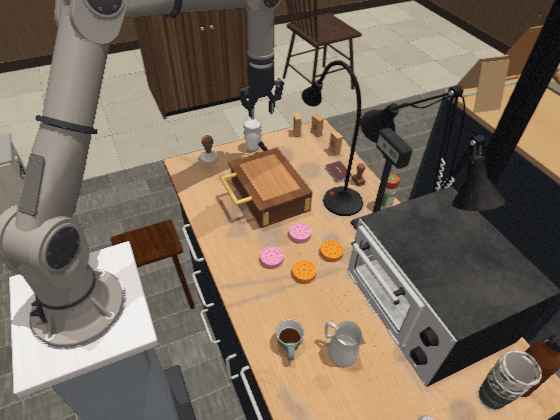

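View pics/s41c.png

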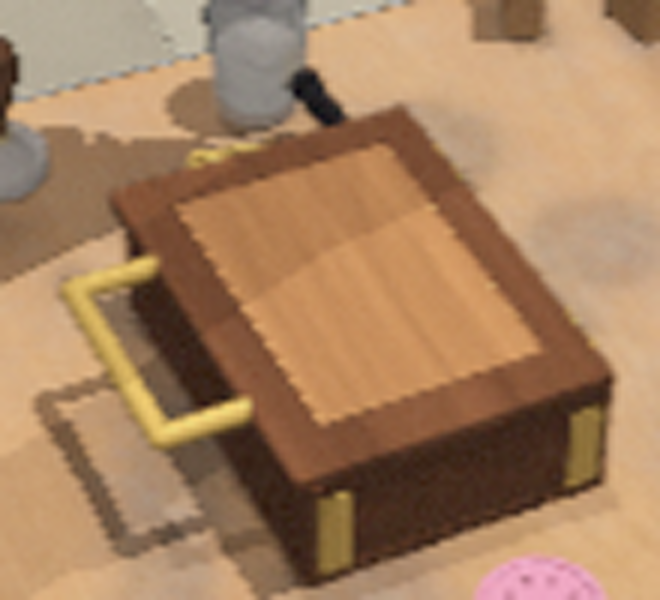

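The lid is shut exactly as at the start, the bystanders are where they were and the arm is clear, so I'm handing in.

```bash
python3 -c "
from rig import ticket
print(ticket.close_job())"
```

```text
the job is handed in; nothing more can be done
None
```

I handed the job in at about 57 s, with the lid shut and the dark round stacked on the pale one. I can't be sure the three steps on the way were credited in order, because the stay slipped out of lock partway through.

**What I did:**
1. I raised the lid by pulling the stay knob along its arc to the stop. The force there rose from 9 to 25 N with no further motion, and the picture after release showed the stay locked.
2. I put the pale round on the plate. The picture put it within about 2 mm of the plate's centre.
3. I put the dark round on top, then broke the knee backward and lowered the lid with the knob held all the way.

**What went wrong:**
- **Lost lock:** Pictures compared later showed the knee had slipped back to about straight during the first placing. The gripper probably brushed the lid on the way down. It certainly pressed on the lid when rising, with about 22 N.
- **Repair:** I moved the dark round 17 mm off centre and pushed the knob back to its stop (20 N). The picture showed the stay locked again with only the pale round in place. I then centred the dark round again and saw the stay still locked.
- **Step 1:** I only inferred its 0.3 s hold, from the timing after the first release.
- **Another touch:** The tool read about 12 N for a moment while coming down behind the knob, probably grazing the stay. I saw no change from it.

**Last checks:**
- The dark round looked centred on the pale one to about 2 mm before the lid came down.
- The shut lid matches the picture from the start.
- The pitcher, cup, tamper and jar look unmoved.
- The gripper was clear, with no contact force beyond noise.

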